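Clamp a turning blank with the cam hold-down

ROBOT

A 7-joint arm with a two-finger parallel gripper is mounted at the origin on the work surface. World frame = base frame: x ahead of the robot, y to its left, z up, the work surface at z = 0. Lengths are in m, angles in rad, forces in N, time in s.
With the tool pointing down it reaches from about 0.425 to 0.875 m from the base axis. Payload 4.7 kg.
Tool frame: the origin (TCP) lies at the very end of the fingers, on their centre line; the grasp point (between the pads) lies 19 mm behind it; z points along the fingers, y is the direction in which the jaws open and shut (so a half turn about z gives the same grasp; the last joint's range is limited). The gripper opens to 87 mm and grips with 3 to 60 N. Pads are 19 mm wide; open, the fingers measure 117 mm over their backs; the gripper's body (75 mm by 190 mm) begins 51 mm behind the grasp point.
Start: joints at [1.289, 0.321, -0.07, 1.45, 0.023, 1.371, -0.057], TCP at [0.189, -0.622, 0.223] pointing down, gripper open.
Joint ranges: [-2.86, 2.86], [-0.3, 2.09], [-1.38, 1.24], [0.06, 2.45], [-1.56, 4.7], [0.09, 2.05], [-2.69, 2.69]. Speed limits (rad/s): [2.57, 2.57, 3.14, 3.14, 3.14, 3.14, 3.14].

INTERFACE

Orientations are given as a unit quaternion [w, x, y, z].
In Python, from station import status, snapshot, manip gives the robot as it stands.
- The arm moves only by the tool apply_moves, never from a script. Its argument "motion" is a list of rows, each a list of 2 entries, a list of its own where there are three numbers: the shift along the tool's x, y, z in m, then the turn, a rotation vector about the tool's x, y, z in degrees. A call has 1 to 12 rows; each row shifts and turns the pose as measured when the row begins, along the tool's axes as they then stand; what a row does not reach is not made up. A row lasts 1/10 s, in which the tool goes at most 50 mm and 8.59 degrees, less where a joint would pass 70% of its speed; a pose out of reach is approached as far as the arm can. A call with a gripper value outside its range is refused whole. "claw" is the opening, from -1 (shut) to 1 (fully open), so that 0 is half open, set as the call begins (left out, the last holds). The fingers move at their own pace and stop on an object; "newtons" is the grip in N (left out, the last holds). Time passes only in rows, so rows that do not move let the fingers close. It gives the time, the measured TCP pose, the force and the opening at its end, in the units of the state.
- status.get_state(): the state, without advancing time (a new reading comes with each control period).
- snapshot(name): name is "scene" or "side" or "wrist"; returns a dict with "frame" (480x640x3 uint8, red, green, blue), "camera_matrix" (3x3 intrinsics, pixels), "k1" (the pictures are not rectified: a ray, as slopes to the right and down, at radius r is drawn at 1 + k1 r^2 times it, then the intrinsics apply), "R" (3x3) and "t" (3): a world point X has camera coordinates R X + t; the wrist camera has in their place "hand_eye" (4x4, takes a point from camera to tool coordinates, whose origin is the TCP and whose axes are the flange's). Camera axes: x right, y down, z forward; pixel columns grow to the right and rows downward; lengths in m; the calibration is good to about 2 mm. A picture is of the moment at which its call begins: read the wrist's pose just before it. There is no depth.
- manip.close_job(): hands the job in, once; it reports no verdict.
The state is a dict: "clock": time; "q": joint angles; "qvel": joint speeds; "joint_efforts": joint torques, N m; "tcp_pos": TCP position; "eef_rot": TCP orientation; "wrist_force": force on the tool from outside, world axes, zero at the start; "torque": the same for the moment, N m; "finger_gap": opening from 0.0 (shut) to 1.0 (fully open).
Only numpy, scipy, OpenCV 4.12 (cv2) and the standard library are available. Lean on these libraries where they do the work, as an engineer would, in place of code of your own. Each camera call takes 0.05 s, during which the arm holds its last target.

TASK

Push the square wooden blank along the jig until it is fully home against the end stop. The hold-down clamp is set too tight: feel with its lever where it bites, open it again and turn the wing nut until the lever first resists half way through its swing, so that the foot presses the blank with about 55 N once closed; then swing the lever right over and leave it clamped. Never press the foot on the blank with more than 110 N, and leave the sanding block, the finial and the offcut where they are.

Things in the scene. Friction and masses are not known exactly. Their poses are not given: they have to be found in the camera images.
- jig: Plywood clamping jig fixed to the bench: board x -100 to 110, y -160 to 170 mm about its origin, 18 mm thick; origin at bench height, z up. Two wooden fences, 22 mm high above the board, run along its y (y -30 to 110 mm, inner faces at x -70.5 and -19.5 mm) and guide the blank, which slides on the board towards the jig's +y.
- stop_face (a point): Middle of the face of the wooden end stop (36 mm high above the board, 85 mm wide), on the jig at x -45, y 110 mm, 18 mm above the board. It does not move on the jig; axes as the jig's.
- blank: Square wooden turning blank, loose between the fences: 48 wide (x), 130 long (y), 50 mm high, 0.2 to 0.45 kg; origin at the centre of its underside, axes as the jig's. On its -y end a turned spigot, 30 mm across, 25 mm long, axis 25 mm up, ends 90 mm from the origin. Starts 40 to 75 mm short of the stop; home its origin is at jig x -45, y 45 mm. Slides with 1 to 4 N.
- clamp: Steel hold-down clamp, fixed on the jig; origin on the board's top right above the jig's origin, same axes. A grey column stands behind the fences at x 75, y 60 mm; from it an arm reaches to -x over the blank. The arm (26 wide, 16 thick, top 134 mm above the bench when up) goes straight down as the lever closes: drop = 21.8 mm x (cos(1.3 - lever angle) - 0.2675), 16 mm in all.
- foot_spot (a point): Point on the jig under the foot's axis, at the height of the blank's top face (68 mm above the bench); jig x -45, y 60 mm. The round rubber foot, 28 mm across, hangs over it below the arm's end on a spring; it presses with 14 N per mm of arm drop (by the clamp's formula) after it meets the blank. With the lever up the gap foot to blank starts at 1.7 to 9.8 mm, unknown, too small; right is 11.7 mm.
- nut (a joint): Turn of the wing nut in rad about the vertical. Growing = counterclockwise seen from above = foot raised by 3.5 mm per rad (looser). Range -0.1 to 4.2, starts at 0.1 to 0.5. Stiff (0.4 N m), stays where it is left, does not move up or down on the arm as it turns. Turn it with the lever up.
- nut_grip (a point): On the wing nut's axis, above the foot, at the height to grip (164 mm above the bench with the lever up), 10 mm below the top of its upright steel bar. The bar is 46 mm long (this frame's x), 12 mm thick (its y), 36 mm high, on a flange 26 mm across; z up. Grip across the 12 mm.
- lever (a joint): Cam lever angle in rad: 0 = up (open, 15 degrees off upright towards the jig's +y), grows as it swings to +y and down; 1.4 = closed, at its stop, 5 degrees below level. Stays where left (friction about 1 N at the ball); past 1.3 the spring holds it closed. Push at the ball = foot force x drop per rad / 90 mm; rightly set it starts to resist near 0.67 rad and peaks near 4 N.
- lever_pivot (a point): The lever's pivot, on the clamp's column, jig x 74.5, y 60 mm, 150 mm above the bench; fixed. The lever turns about this frame's x (the jig's x).
- lever_ball (a point): Centre of the black ball, 24 mm across, at the end of the lever, 90 mm from the pivot; rod 10 mm thick. With the lever up it is 237 mm above the bench. The frame turns with the lever; its x stays along the jig's x. It can be pinched from above, along the jig's x, and led along its arc.
- sander: Cork sanding block, 55 x 70 mm, 36 mm high, standing loose on the jig board behind the fences; origin at the centre of its underside. Leave it alone.
- finial: Turned wooden finial standing on the bench, 48 mm across, 94 mm high; origin at the centre of its underside. Leave it alone.
- offcut: Dark wooden offcut, 90 x 50 x 35 mm; origin at the centre of its underside. Leave it alone.
There are look-alikes about, which are no part of the job. Leave any black or pink look-alike of the blank alone.

How it is judged:
By the outcome, as a careful person would: the job done as asked, in the order asked, and still so for the second after the job is handed in, with the robot touching nothing.
It also fails if it takes over 72 s, if anything falls off the work surface, if the arm or the gripper's body presses on something with over 40 N, if the wrist force passes 120 N, or if a joint passes its speed limit or range.

## Working session

There is one attempt and no reset: what is moved stays moved. The work goes in short steps, Python scripts to look and compute and a tool call to move; the robot and the scene stay as the last step left them, time stands still between calls to the robot, and variables do not carry over. Pictures are saved under pics/ and viewed, and the job is handed in when it is done.

Besides the shell and the picture viewer there is one more tool, called after ">>>" in YAML: its name, and indented under it one key for each argument. apply_moves: Moves the arm, as the interface text tells. Its arguments: {"type":"object","properties":{"motion":{"type":"array","items":{"type":"array"}},"claw":{"type":"number"},"newtons":{"type":"number"}},"required":["motion"]}

```bash
ls; mkdir -p pics; python3 - <<'E'
from station import status, snapshot
import cv2, numpy as np
s=status.get_state(); print(s)
for n in ["scene","side","wrist"]:
    d=snapshot(n); cv2.imwrite(f"pics/{n}0.png",d["frame"][:,:,::-1])
    np.savez(f"{n}0.npz",**d)
    print(n,{k:np.round(v,4).tolist() for k,v in d.items() if k!="frame"})
E
```

```text
pics
{'clock': 0.0, 'q': array([ 1.28912761,  0.32179844, -0.07007271,  1.45169141,  0.02261154,
        1.37080284, -0.05687377]), 'qvel': array([ 0.00073492,  0.00064551,  0.0003478 ,  0.00163397, -0.00085233,
        0.00021859, -0.00146426]), 'joint_efforts': array([ 1.29491771e-03, -4.91288567e+01, -4.03579753e-01, -3.12533927e+01,
       -6.40462409e-02,  4.38146282e-02,  1.72934147e-04]), 'tcp_pos': array([ 0.18923516, -0.62125489,  0.22146914]), 'eef_rot': array([-9.36032087e-04,  9.89081029e-01,  1.47369613e-01, -1.97642857e-04]), 'wrist_force': array([1.00421357, 0.16698211, 0.12958138]), 'torque': array([-0.00763845,  0.00447264, -0.0782999 ]), 'finger_gap': 1.0012816736346097}
scene {'camera_matrix': [[437.2043, 0.0, 315.0829], [0.0, 437.2043, 237.9049], [0.0, 0.0, 1.0]], 'k1': -0.0803, 'R': [[0.1207, 0.9926, -0.0085], [0.569, -0.0762, -0.8188], [-0.8135, 0.094, -0.574]], 't': [-0.033, -0.0994, 1.5477]}
side {'camera_matrix': [[517.3969, 0.0, 321.6248], [0.0, 517.3969, 234.508], [0.0, 0.0, 1.0]], 'k1': -0.1023, 'R': [[-0.8988, -0.4381, 0.0163], [-0.307, 0.6023, -0.7369], [0.313, -0.6673, -0.6758]], 't': [0.3624, 0.2653, 1.1816]}
wrist {'camera_matrix': [[399.6501, 0.0, 319.0513], [0.0, 399.6501, 240.6813], [0.0, 0.0, 1.0]], 'k1': -0.0222, 'hand_eye': [[-0.0007, -0.9607, -0.2775, 0.0746], [1.0, -0.0008, 0.0005, 0.0001], [-0.0007, -0.2775, 0.9607, -0.1625], [0.0, 0.0, 0.0, 1.0]]}
```

View pics/scene0.png

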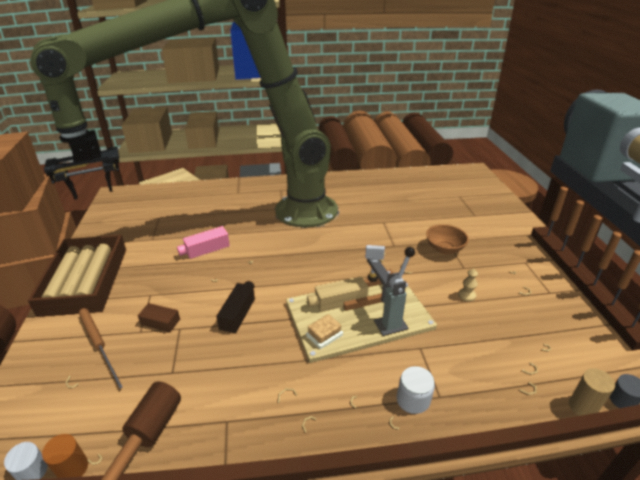

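View pics/side0.png

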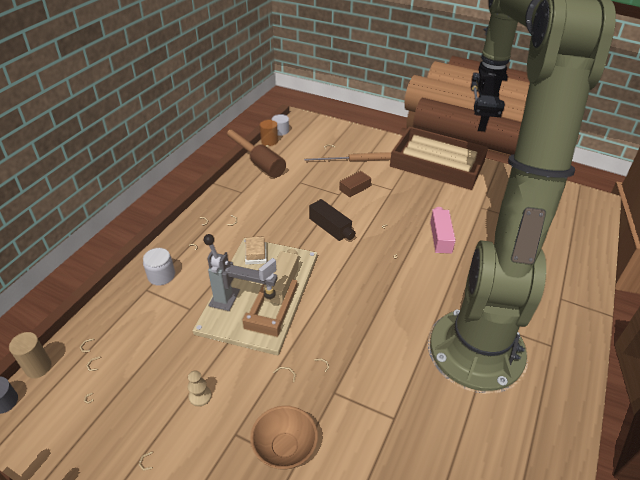

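View pics/wrist0.png

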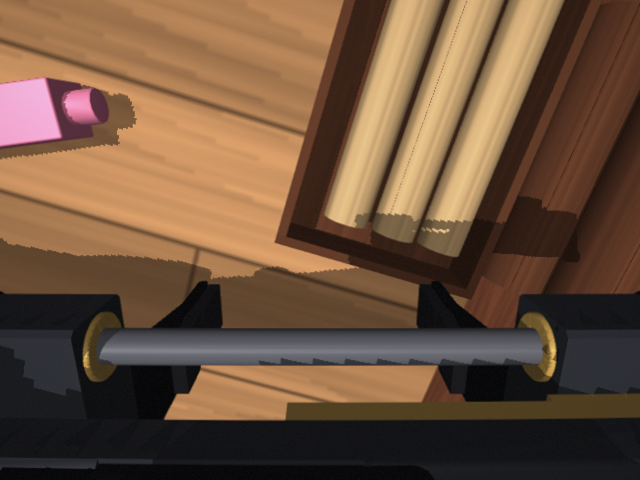

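Scene: the jig spans about (285..435, 275..355), the clamp column is near (393,310) and the lever ball near (409,252). The side view shows the jig too. Next I'll zoom in on the jig in both.

```bash
cat > h.py <<'E'
import numpy as np, cv2
from scipy.spatial.transform import Rotation as Rn
def dist(d): return np.array([float(d["k1"]),0,0,0,0])
def ray(d,px,R=None,t=None):
    R=d["R"] if R is None else R; t=d["t"] if t is None else t
    n=cv2.undistortPoints(np.array([[px]],float),d["camera_matrix"],dist(d))[0,0]
    v=R.T@np.array([n[0],n[1],1.]); return -R.T@t, v/np.linalg.norm(v)
def plane(d,px,z,**k):
    c,v=ray(d,px,**k); return c+v*(z-c[2])/v[2]
def tri(rs):
    A=0;b=0
    for c,v in rs:
        P=np.eye(3)-np.outer(v,v);A=A+P;b=b+P@c
    x=np.linalg.solve(A,b); return x,[np.linalg.norm(np.cross(x-c,v)) for c,v in rs]
def proj(d,X,R=None,t=None):
    R=d["R"] if R is None else R; t=d["t"] if t is None else t
    return cv2.projectPoints(np.atleast_2d(np.array(X,float)),cv2.Rodrigues(np.array(R))[0],np.array(t,float),d["camera_matrix"],dist(d))[0][:,0]
def wristRT(d,s):
    w,x,y,z=s["eef_rot"]; T=np.eye(4);T[:3,:3]=Rn.from_quat([x,y,z,w]).as_matrix();T[:3,3]=s["tcp_pos"]
    M=np.linalg.inv(T@d["hand_eye"]); return M[:3,:3],M[:3,3]
E
python3 - <<'E'
import numpy as np,cv2
d=np.load("scene0.npz")["frame"][:,:,::-1]; c=d[230:370,270:450]; cv2.imwrite("pics/scz.png",cv2.resize(c,None,fx=4.4,fy=4.2,interpolation=cv2.INTER_CUBIC)[:600])
d=np.load("side0.npz")["frame"][:,:,::-1]; c=d[225:365,185:325]; cv2.imwrite("pics/siz.png",cv2.resize(c,None,fx=4,fy=4,interpolation=cv2.INTER_CUBIC))
E
```

```text
(no output)
```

View pics/scz.png

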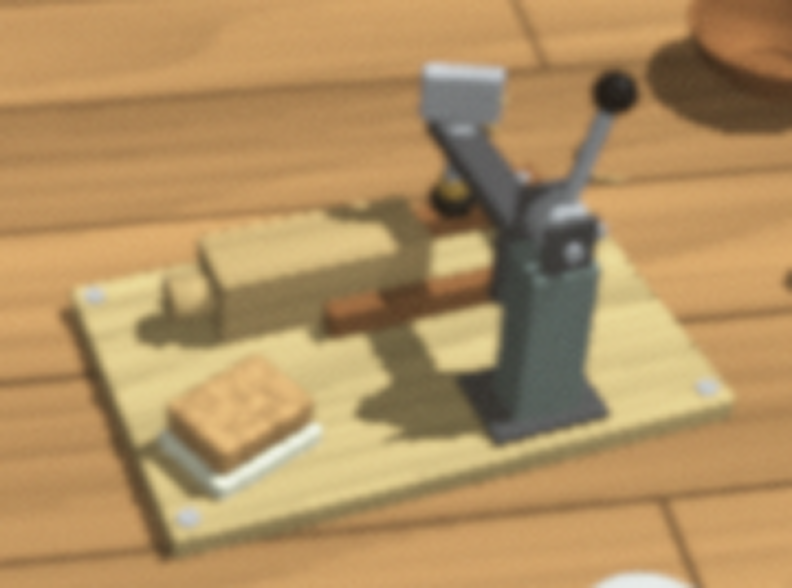

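View pics/siz.png

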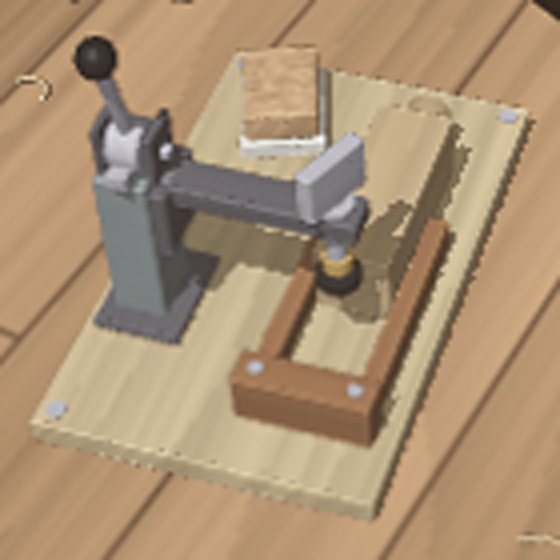

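```bash
cat > fit.py <<'E'
from h import *
sc=dict(np.load("scene0.npz")); si=dict(np.load("side0.npz"))
S=lambda u,v:(270+(u+.5)/4.4-.5,230+(v+.5)/4.2-.5)
D=lambda u,v:(185+(u+.5)/4-.5,225+(v+.5)/4-.5)
obs=[(sc,S(78,290),(-100,-160)),(sc,S(172,545),(110,-160)),(sc,S(733,397),(110,170)),
 (si,D(33,424),(110,170)),(si,D(373,507),(-100,170)),(si,D(529,107),(-100,-160))]
P=np.array([plane(d,p,.018)[:2] for d,p,_ in obs]);J=np.array([j for *_,j in obs])/1000.
def kab(J,P):
    a=J-J.mean(0);b=P-P.mean(0);th=np.arctan2((a[:,0]*b[:,1]-a[:,1]*b[:,0]).sum(),(a*b).sum())
    R=np.array([[np.cos(th),-np.sin(th)],[np.sin(th),np.cos(th)]]);return th,R,P.mean(0)-R@J.mean(0)
for sel in ([0,1,2],[3,4,5],range(6)):
    sel=list(sel);th,R,t=kab(J[sel],P[sel]);print(th,np.degrees(th),t,np.round(1000*(P[sel]-(J[sel]@R.T+t)),1).tolist())
# ball, nut top
print("ball",tri([ray(sc,S(615,92)),ray(si,D(96,58))]))
b=R@[.0745,.06+.09*np.sin(np.radians(15))]+t;print("pred ball",b,.237)
print("nut pred",R@[-.045,.06]+t)
# nut bar ends along top:
for p,q in [(S(425,68),D(363,140)),(S(503,72),D(300,185))]: 
  print(plane(sc,p,.174),plane(si,q,.174))
# blank: -y end top corners in scene, z=.068
for p in [S(203,240),S(222,277)]:
  w=plane(sc,p,.068);print("blank",w,(R.T@(w[:2]-t))*1000)
E
python3 fit.py
```

```text
0.1913288640203821 10.962336407400322 [0.5352504  0.07467893] [[0.9, 4.4], [1.3, -1.7], [-2.2, -2.6]]
0.19836115779726676 11.365257161111927 [0.53492947 0.07293559] [[-1.3, -0.4], [1.1, 1.2], [0.2, -0.9]]
0.19610085906965474 11.235751583580967 [0.53493139 0.0736441 ] [[0.4, 5.7], [0.9, -1.4], [-0.9, -2.0], [-1.7, -0.9], [0.7, 0.2], [0.6, -1.7]]
ball (array([0.59210138, 0.16929587, 0.23824106]), [np.float64(0.00016148647632998613), np.float64(0.00016148647633014099)])
pred ball [0.59177402 0.16985745] 0.237
nut pred [0.47910308 0.12372604]
[0.47316469 0.10367505 0.174     ] [0.46942173 0.10386537 0.174     ]
[0.48282849 0.14589977 0.174     ] [0.48278786 0.14902926 0.174     ]
blank [ 0.48760153 -0.02377628  0.068     ] [-65.40473914 -86.33114574]
blank [ 0.521648   -0.01717014  0.068     ] [-30.72362562 -86.48545269]
```

```bash
cat >> h.py <<'E'
TH=0.1965; JR=np.array([[np.cos(TH),-np.sin(TH)],[np.sin(TH),np.cos(TH)]]); JT=np.array([.5349,.0735])
def j2w(x,y,z): return np.array([*(JR@[x/1000,y/1000]+JT),z/1000])
def w2j(p): return np.array([*(JR.T@(np.array(p[:2])-JT)*1000),p[2]*1000])
def tool_yaw(s):
    w,x,y,z=s["eef_rot"];m=Rn.from_quat([x,y,z,w]).as_matrix();return m
def target_R(yaw): # tool x at world yaw, z down
    c,s_=np.cos(yaw),np.sin(yaw); return np.array([[c,s_,0],[s_,-c,0],[0,0,-1]])
def plan(s,P,yaw,n,nr=None):
    """rows to go to world P, tool x yaw; prints rounded rows"""
    M=tool_yaw(s);p=s["tcp_pos"].copy();Rt=target_R(yaw);rows=[];nr=nr or n
    rv=Rn.from_matrix(M.T@Rt).as_rotvec();step=rv/nr
    d=(P-p)/n
    for i in range(max(n,nr)):
        sh=M.T@d if i<n else np.zeros(3); tr=np.degrees(step) if i<nr else np.zeros(3)
        rows.append([np.round(sh,4).tolist(),np.round(tr,2).tolist()])
        if i<nr: M=M@Rn.from_rotvec(step).as_matrix()
    print("dist/row",np.linalg.norm(d),"rot/row",np.degrees(np.linalg.norm(step)))
    for r in rows: print(r)
def show(s):
    M=tool_yaw(s);print("t",round(float(s["clock"]),2),"jig",np.round(w2j(s["tcp_pos"]),1),"yawrel(deg)",np.round(np.degrees(np.arctan2(M[1,0],M[0,0])-TH-np.pi/2),2),"tilt",np.round(M[:,2],3),"F",np.round(s["wrist_force"],2),"Fj",np.round(JR.T@s["wrist_force"][:2],2),"gap",round(float(s["finger_gap"]),3),"q",np.round(s["q"],2))
E
python3 - <<'E'
from h import *
from station import status
s=status.get_state();show(s)
plan(s,j2w(-45,-150,220),TH+np.pi/2,14,12)
E
```

```text
t 0.15 jig [-474.6 -614.   221.7] yawrel(deg) -84.31 tilt [-0.001  0.001 -1.   ] F [-0.12 -0.18  0.75] Fj [-0.15 -0.15] gap 0.999 q [ 1.29  0.32 -0.07  1.45  0.02  1.37 -0.06]
dist/row 0.04516950407135868 rot/row 7.025745729805681
[[0.0338, -0.0299, 0.0002], [-0.01, -0.0, -7.03]]
[[0.0372, -0.0256, 0.0002], [-0.01, -0.0, -7.03]]
[[0.0401, -0.0208, 0.0002], [-0.01, -0.0, -7.03]]
[[0.0423, -0.0158, 0.0001], [-0.01, -0.0, -7.03]]
[[0.0439, -0.0105, 0.0001], [-0.01, -0.0, -7.03]]
[[0.0449, -0.005, 0.0001], [-0.01, -0.0, -7.03]]
[[0.0452, 0.0005, 0.0001], [-0.01, -0.0, -7.03]]
[[0.0448, 0.006, 0.0001], [-0.01, -0.0, -7.03]]
[[0.0437, 0.0115, 0.0001], [-0.01, -0.0, -7.03]]
[[0.042, 0.0167, 0.0001], [-0.01, -0.0, -7.03]]
[[0.0396, 0.0217, 0.0001], [-0.01, -0.0, -7.03]]
[[0.0366, 0.0264, 0.0001], [-0.01, -0.0, -7.03]]
[[0.0331, 0.0307, 0.0001], [0.0, 0.0, 0.0]]
[[0.0331, 0.0307, 0.0001], [0.0, 0.0, 0.0]]
```

>>> apply_moves:
  motion:
    - [[0.034,-0.03,0],[0,0,-7]]
    - [[0.037,-0.026,0],[0,0,-7]]
    - [[0.04,-0.021,0],[0,0,-7]]
    - [[0.042,-0.016,0],[0,0,-7]]
    - [[0.044,-0.01,0],[0,0,-7]]
    - [[0.045,-0.005,0],[0,0,-7]]
    - [[0.045,0,0],[0,0,-7]]
    - [[0.045,0.006,0],[0,0,-7]]
    - [[0.044,0.011,0],[0,0,-7]]
    - [[0.042,0.017,0],[0,0,-7]]
  claw: -1
  newtons: 30

```text
clock: 1.15
tcp_pos: [0.42, -0.223, 0.2167]
eef_rot: [-0.003, 0.714, 0.7, -0.002]
wrist_force: [1.0, -0.6, -0.6]
finger_gap: 0.172
```

```bash
python3 - <<'E'
from h import *
from station import status
s=status.get_state();show(s)
plan(s,j2w(-45,-150,220),TH+np.pi/2,6,4)
E
```

```text
t 1.15 jig [-170.6 -268.4  216.7] yawrel(deg) -12.39 tilt [-0.006  0.001 -1.   ] F [ 1.04 -0.58 -0.63] Fj [ 0.91 -0.77] gap 0.172 q [ 0.93 -0.03 -0.49  1.85 -0.01  1.32  0.43]
dist/row 0.028767468102924347 rot/row 3.0985469460443547
[[0.0238, 0.0162, -0.0006], [-0.09, -0.03, -3.1]]
[[0.0229, 0.0175, -0.0006], [-0.09, -0.03, -3.1]]
[[0.0219, 0.0187, -0.0006], [-0.09, -0.03, -3.1]]
[[0.0208, 0.0198, -0.0006], [-0.09, -0.03, -3.1]]
[[0.0197, 0.0209, -0.0005], [0.0, 0.0, 0.0]]
[[0.0197, 0.0209, -0.0005], [0.0, 0.0, 0.0]]
```

>>> apply_moves:
  motion:
    - [[0.028,0.019,0],[0,0,-4]]
    - [[0.027,0.021,0],[0,0,-4]]
    - [[0.026,0.023,0],[0,0,-4]]
    - [[0.025,0.025,0],[0,0,0]]
    - [[0.02,0.022,0],[0,0,0]]
    - [[0,0,0],[0,0,0]]

```text
clock: 1.75
tcp_pos: [0.5198, -0.0702, 0.2162]
eef_rot: [-0.003, 0.628, 0.778, -0.001]
wrist_force: [-0.2, 0.6, -1.1]
finger_gap: 0.007
```

```bash
python3 - <<'E'
from h import *
from station import status,snapshot
s=status.get_state();show(s)
d=snapshot("wrist");cv2.imwrite("pics/w1.png",d["frame"][:,:,::-1]);np.savez("w1.npz",**d,**{k:s[k] for k in("tcp_pos","eef_rot")})
plan(s,j2w(-45,-150,42),TH+np.pi/2,5,2)
E
```

```text
t 1.75 jig [ -42.9 -137.9  216.2] yawrel(deg) 0.97 tilt [-0.005  0.003 -1.   ] F [-0.24  0.59 -1.06] Fj [-0.12  0.63] gap 0.007 q [ 0.72  0.1  -0.68  1.75  0.06  1.32  0.25]
dist/row 0.03492154761639077 rot/row 0.5118598388238491
[[-0.0025, -0.0003, 0.0348], [-0.12, -0.1, 0.49]]
[[-0.0025, -0.0004, 0.0348], [-0.12, -0.1, 0.49]]
[[-0.0024, -0.0004, 0.0348], [0.0, 0.0, 0.0]]
[[-0.0024, -0.0004, 0.0348], [0.0, 0.0, 0.0]]
[[-0.0024, -0.0004, 0.0348], [0.0, 0.0, 0.0]]
```

View pics/w1.png

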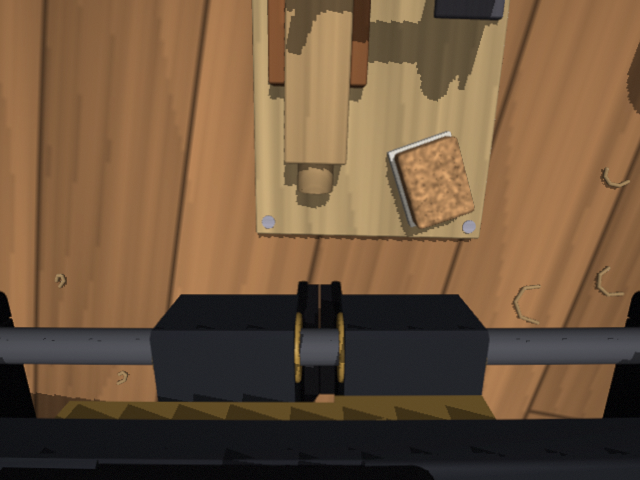

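Wrist view: the board's -y edge runs from (257,236) to (479,238), the blank's end face from (285,162) to (346,163), the spigot tip is near (316,195) and the sander near (432,180).

```bash
python3 - <<'E'
from h import *
d=dict(np.load("w1.npz"));R,t=wristRT(d,d)
for n,p,z in [("c1 -100,-160",(257,235),.018),("c2 110,-160",(480,238),.018),("blank l",(285,162),.068),("blank r",(346,163),.068),("spig",(316,196),.043)]:
    print(n,np.round(w2j(plane(d,p,z,R=R,t=t)),1))
E
```

```text
c1 -100,-160 [-103.  -161.3   18. ]
c2 110,-160 [ 106.3 -160.5   18. ]
blank l [-72.  -89.2  68. ]
blank r [-25.2 -89.2  68. ]
spig [ -48.  -119.3   43. ]
```

>>> apply_moves:
  motion:
    - [[-0.004,-0.001,0.035],[0,0,0.5]]
    - [[-0.004,0,0.035],[0,0,0.5]]
    - [[-0.003,0,0.035],[0,0,0]]
    - [[-0.003,0,0.035],[0,0,0]]
    - [[-0.002,0,0.033],[0,0,0]]
    - [[0,0,0],[0,0,0]]

```text
clock: 2.4
tcp_pos: [0.5174, -0.0986, 0.0381]
eef_rot: [-0.0, 0.639, 0.769, -0.004]
wrist_force: [-0.8, 0.5, -0.3]
finger_gap: 0.006
```

```bash
python3 - <<'E'
from h import *
from station import status,snapshot
s=status.get_state();show(s)
E
```

```text
t 2.4 jig [ -50.8 -165.3   38.1] yawrel(deg) -0.73 tilt [-0.006 -0.006 -1.   ] F [-0.77  0.5  -0.3 ] Fj [-0.66  0.64] gap 0.006 q [ 0.69  0.3  -0.63  1.93  0.22  0.98  0.15]
```

>>> apply_moves:
  motion:
    - [[0.02,0.002,-0.001],[0,0,0.3]]
    - [[0.015,0.002,-0.001],[0,0,-0.4]]
    - [[0.01,0.001,-0.001],[0,0,-0.5]]
    - [[0.01,0,0],[0,0,0]]
    - [[0.01,0,0],[0,0,0]]
    - [[0.01,0,0],[0,0,0]]

```text
clock: 3.0
tcp_pos: [0.5099, -0.0282, 0.0455]
eef_rot: [0.004, 0.638, 0.77, -0.006]
wrist_force: [-0.6, -1.4, -2.1]
finger_gap: 0.007
```

```bash
python3 - <<'E'
from h import *
from station import status,snapshot
s=status.get_state();show(s)
E
```

```text
t 3.0 jig [-44.3 -94.9  45.5] yawrel(deg) -0.54 tilt [-0.001 -0.013 -1.   ] F [-0.6  -1.42 -2.1 ] Fj [-0.87 -1.27] gap 0.007 q [ 0.61  0.26 -0.67  1.97  0.21  0.98  0.02]
```

>>> apply_moves:
  motion:
    - [[0.01,0,0.002],[0,0,0]]
    - [[0.01,0,0.001],[0,0,0]]
    - [[0.008,0,0.001],[0,0,0]]
    - [[0.004,0,0],[0,0,0]]
    - [[0.004,0,0],[0,0,0]]

```text
clock: 3.5
tcp_pos: [0.505, 0.0005, 0.0442]
eef_rot: [0.01, 0.639, 0.769, -0.01]
wrist_force: [-0.5, -1.9, 0.7]
finger_gap: 0.008
```

```bash
python3 - <<'E'
from h import *
from station import status,snapshot
s=status.get_state();show(s)
plan(s,j2w(-45,-55,43),TH+np.pi/2,2,2)
E
```

```text
t 3.5 jig [-43.6 -65.8  44.2] yawrel(deg) -0.68 tilt [ 0.003 -0.029 -1.   ] F [-0.48 -1.91  0.71] Fj [-0.84 -1.78] gap 0.008 q [ 0.56  0.25 -0.69  1.98  0.23  0.98 -0.06]
dist/row 0.005472295472251063 rot/row 0.9039941503810478
[[0.0054, -0.0008, 0.0004], [-0.08, 0.83, -0.34]]
[[0.0054, -0.0007, 0.0005], [-0.08, 0.83, -0.34]]
```

>>> apply_moves:
  motion:
    - [[0.004,0,0],[0,0.9,-0.3]]
    - [[0.003,0,0],[0,0.9,-0.3]]
    - [[0.003,0,0],[0,0.2,0]]

```text
clock: 3.8
tcp_pos: [0.503, 0.0105, 0.0438]
eef_rot: [-0.003, 0.634, 0.773, 0.001]
wrist_force: [2.2, -11.1, 0.0]
finger_gap: 0.004
```

```bash
python3 - <<'E'
from h import *
from station import status,snapshot
s=status.get_state();show(s)
E
```

```text
t 3.8 jig [-43.6 -55.6  43.8] yawrel(deg) 0.04 tilt [-0.004  0.006 -1.   ] F [  2.19 -11.07   0.04] Fj [ -0.02 -11.28] gap 0.004 q [ 0.57  0.25 -0.7   1.98  0.19  0.98 -0.02]
```

>>> apply_moves:
  motion:
    - [[0.002,0,0],[0,0,0]]
    - [[0.001,0,0],[0,0,0]]

```text
clock: 4.0
tcp_pos: [0.503, 0.0103, 0.0439]
eef_rot: [-0.002, 0.635, 0.772, 0.0]
wrist_force: [0.1, -3.4, -0.5]
finger_gap: 0.005
```

```bash
python3 - <<'E'
from h import *
from station import status,snapshot
s=status.get_state();show(s)
E
```

```text
t 4.0 jig [-43.6 -55.8  43.9] yawrel(deg) -0.11 tilt [-0.003  0.004 -1.   ] F [ 0.07 -3.41 -0.48] Fj [-0.59 -3.36] gap 0.005 q [ 0.57  0.25 -0.7   1.98  0.19  0.98 -0.03]
```

>>> apply_moves:
  motion:
    - [[0.004,0,0],[0,0,0]]
    - [[0.004,0,0],[0,0,0]]

```text
clock: 4.2
tcp_pos: [0.5025, 0.0103, 0.0439]
eef_rot: [0.001, 0.637, 0.771, -0.003]
wrist_force: [1.7, -11.7, -0.3]
finger_gap: 0.005
```

```bash
python3 - <<'E'
from h import *
from station import status,snapshot
s=status.get_state();show(s)
for n in ["scene","side"]:
    d=snapshot(n); cv2.imwrite(f"pics/{n}1.png",d["frame"][:,:,::-1]);np.savez(f"{n}1.npz",**d)
    f=d["frame"][:,:,::-1]
    c=f[230:370,270:450] if n=="scene" else f[225:365,185:325]
    cv2.imwrite(f"pics/{n}1z.png",cv2.resize(c,None,fx=4,fy=4,interpolation=cv2.INTER_CUBIC))
E
```

```text
t 4.2 jig [-44.1 -55.6  43.9] yawrel(deg) -0.34 tilt [-0.002 -0.006 -1.   ] F [  1.73 -11.68  -0.3 ] Fj [ -0.58 -11.79] gap 0.005 q [ 0.56  0.25 -0.7   1.98  0.2   0.98 -0.05]
```

View pics/side1z.png

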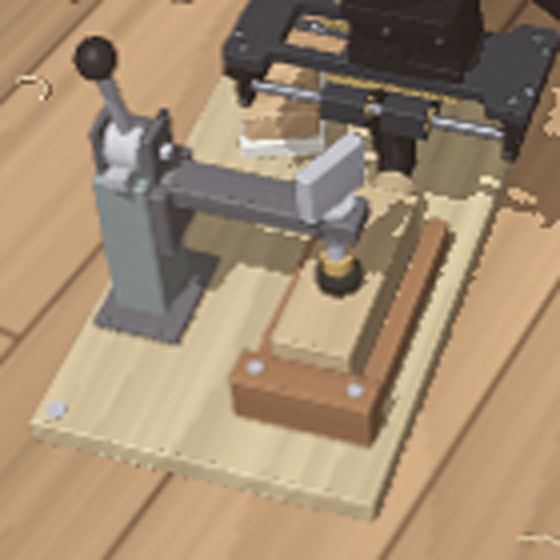

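View pics/scene1z.png

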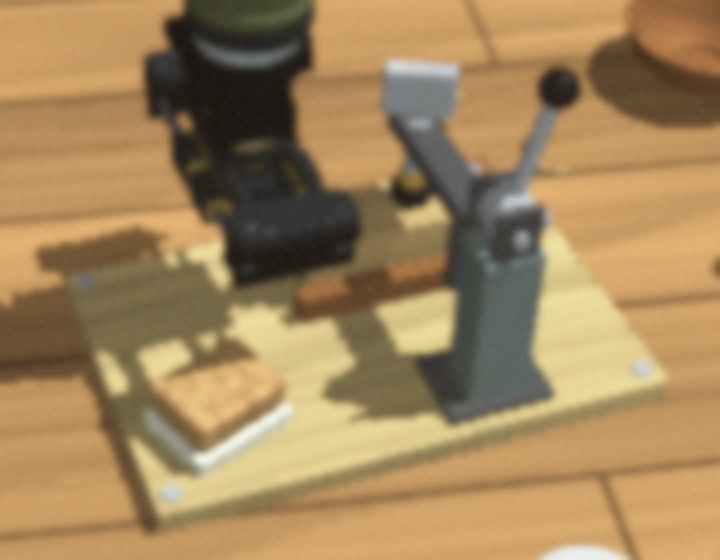

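```bash
python3 - <<'E'
from h import *
d=dict(np.load("side1.npz"))
D=lambda u,v:(185+(u+.5)/4-.5,225+(v+.5)/4-.5)
for p in [(274,343),(350,358)]: print(w2j(plane(d,D(*p),.068)))
for p in [(240,358),(274,365),(375,385)]: print("stop top",w2j(plane(d,D(*p),.054)))
E
python3 - <<'E'
import sys; sys.path.insert(0,'.')
from h import *
from station import status
s=status.get_state();show(s)
# back off 30 and up to z 260, then ball approach
plan(s,j2w(-44,-90,44),TH+np.pi/2,1,1)
E
```

```text
[-23.13134898 111.88412673  68.        ]
[-68.126722   110.45540295  68.        ]
stop top [ -3.23119414 117.11720935  54.        ]
stop top [-23.73052681 116.59847922  54.        ]
stop top [-83.69373809 114.62913529  54.        ]
t 4.3 jig [-44.2 -55.6  43.9] yawrel(deg) -0.33 tilt [-0.002 -0.006 -1.   ] F [  1.82 -10.55   1.71] Fj [ -0.28 -10.7 ] gap 0.006 q [ 0.56  0.25 -0.7   1.99  0.2   0.98 -0.05]
dist/row 0.03441386913846107 rot/row 0.4815622053049937
[[-0.0344, 0.0004, 0.0001], [-0.2, 0.29, -0.33]]
```

>>> apply_moves:
  motion:
    - [[-0.035,0,0],[0,0,0]]
    - [[-0.01,0,-0.045],[0,0,0]]
    - [[0,0,-0.048],[0,0,0]]
    - [[0,0,-0.048],[0,0,0]]
    - [[0,0,-0.048],[0,0,0]]
    - [[0,0,-0.048],[0,0,0]]
    - [[0.02,0.015,-0.01],[0,0,0]]
  claw: 0.1

```text
clock: 5.0
tcp_pos: [0.5205, -0.0072, 0.2966]
eef_rot: [-0.008, 0.637, 0.771, 0.001]
wrist_force: [1.1, -0.3, -0.3]
finger_gap: 0.515
```

```bash
python3 - <<'E'
from h import *
from station import status,snapshot
s=status.get_state();show(s)
plan(s,j2w(74.5,60,285),TH+np.pi/2,5,3)
E
```

```text
t 5.0 jig [-29.9 -76.4 296.6] yawrel(deg) -0.37 tilt [-0.01   0.011 -1.   ] F [ 1.09 -0.31 -0.33] Fj [ 1.01 -0.52] gap 0.515 q [ 0.66  0.06 -0.72  1.62  0.03  1.48  0.13]
dist/row 0.034427191349116676 rot/row 0.3149269993844751
[[0.0274, 0.0207, 0.0025], [-0.15, -0.25, -0.12]]
[[0.0273, 0.0208, 0.0024], [-0.15, -0.25, -0.12]]
[[0.0273, 0.0208, 0.0024], [-0.15, -0.25, -0.12]]
[[0.0273, 0.0209, 0.0023], [0.0, 0.0, 0.0]]
[[0.0273, 0.0209, 0.0023], [0.0, 0.0, 0.0]]
```

>>> apply_moves:
  motion:
    - [[0.027,0.021,0.001],[0,-0.2,0]]
    - [[0.027,0.021,0.001],[0,-0.2,0]]
    - [[0.027,0.021,0.001],[0,-0.2,0]]
    - [[0.027,0.021,0.001],[0,0,0]]
    - [[0.023,0.02,0.001],[0,0,0]]
    - [[0,0,0],[0,0,0]]

```text
clock: 5.6
tcp_pos: [0.6002, 0.159, 0.2962]
eef_rot: [-0.007, 0.634, 0.773, 0.005]
wrist_force: [-0.2, 0.7, -0.2]
finger_gap: 0.547
```

```bash
python3 - <<'E'
from h import *
from station import status,snapshot
s=status.get_state();show(s)
d=snapshot("wrist");cv2.imwrite("pics/w2.png",d["frame"][:,:,::-1]);np.savez("w2.npz",**d,**{k:s[k] for k in("tcp_pos","eef_rot")})
E
```

```text
t 5.6 jig [ 80.7  71.1 296.2] yawrel(deg) 0.06 tilt [-0.004  0.017 -1.   ] F [-0.24  0.72 -0.23] Fj [-0.09  0.75] gap 0.547 q [ 0.35  0.33 -0.83  1.39  0.23  1.52 -0.26]
```

View pics/w2.png

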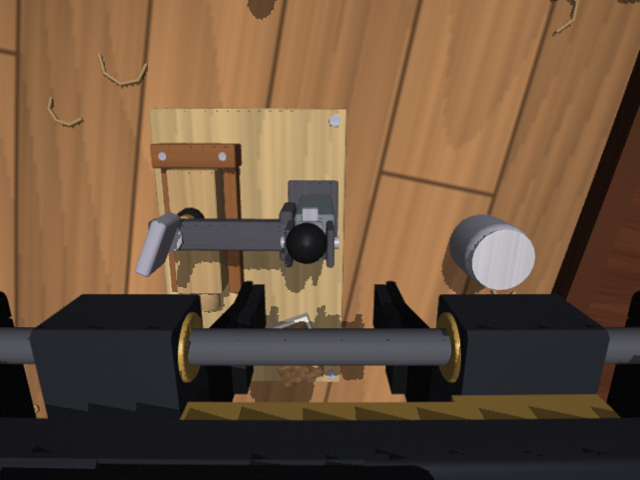

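The ball is at about (306,242) between the fingers, and the nut bar at about (155,245).

```bash
python3 - <<'E'
from h import *
from station import status
d=dict(np.load("w2.npz"));R,t=wristRT(d,d)
for n,p,z in [("ball",(306,242),.237),("nut a",(164,214),.174),("nut b",(144,273),.174),("c1 110,170",(346,109),.018),("c -100,170",(151,108),.018),("flange?",(177,240),.150)]:
    w=plane(d,p,z,R=R,t=t);print(n,np.round(w2j(w),1),w)
s=status.get_state()
plan(s,j2w(73.5,83,219),TH+np.pi/2,4,3)
E
```

```text
ball [ 71.6  82.9 237. ] [0.58896311 0.16876936 0.237     ]
nut a [-34.2  86.8 174. ] [0.48440727 0.15192983 0.174     ]
nut b [-54.2  41.1 174. ] [0.47374029 0.10319847 0.174     ]
c1 110,170 [107.4 168.3  18. ] [0.6073278  0.25956344 0.018     ]
c -100,170 [-98.8 169.8  18. ] [0.4048072 0.2207245 0.018    ]
flange? [-35.3  60.7 150. ] [0.48840036 0.12609507 0.15      ]
dist/row 0.019700273606748853 rot/row 0.30348975808647555
[[0.0032, -0.0016, 0.0194], [-0.02, -0.3, -0.01]]
[[0.0033, -0.0016, 0.0194], [-0.02, -0.3, -0.01]]
[[0.0034, -0.0016, 0.0193], [-0.02, -0.3, -0.01]]
[[0.0035, -0.0016, 0.0193], [0.0, 0.0, 0.0]]
```

>>> apply_moves:
  motion:
    - [[0.004,-0.002,0.02],[0,-0.4,0]]
    - [[0.004,-0.002,0.02],[0,-0.4,0]]
    - [[0.004,-0.002,0.019],[0,-0.2,0]]
    - [[0.001,-0.001,0.019],[0,0,0]]

```text
clock: 6.05
tcp_pos: [0.5901, 0.1684, 0.2189]
eef_rot: [0.0, 0.635, 0.772, 0.001]
wrist_force: [0.5, -0.4, -0.6]
finger_gap: 0.553
```

```bash
python3 - <<'E'
from h import *
from station import status
s=status.get_state();show(s)
plan(s,j2w(73.5,83,219),TH+np.pi/2,1,1)
E
```

```text
t 6.05 jig [ 72.7  82.3 218.9] yawrel(deg) -0.15 tilt [ 0.002  0.001 -1.   ] F [ 0.51 -0.35 -0.61] Fj [ 0.43 -0.44] gap 0.553 q [ 0.33  0.35 -0.82  1.53  0.26  1.37 -0.31]
dist/row 0.0010569124425517896 rot/row 0.20191576507531522
[[0.0007, 0.0008, -0.0001], [0.13, -0.04, -0.15]]
```

Aligned within about 1 mm. Closing on the ball.

>>> apply_moves:
  motion:
    - [[0.001,0,0],[0,0,0]]
    - [[0,0,0],[0,0,0]]
    - [[0,0,0],[0,0,0]]
    - [[0,0,0],[0,0,0]]
  claw: -1
  newtons: 35

```text
clock: 6.45
tcp_pos: [0.5903, 0.1668, 0.2188]
eef_rot: [0.001, 0.637, 0.771, 0.002]
wrist_force: [10.8, 4.2, -10.5]
finger_gap: 0.268
```

```bash
python3 - <<'E'
from h import *
from station import status
s=status.get_state();show(s)
E
```

```text
t 6.45 jig [ 72.5  80.7 218.8] yawrel(deg) -0.36 tilt [ 0.003  0.002 -1.   ] F [ 10.85   4.16 -10.49] Fj [11.45  1.96] gap 0.268 q [ 0.34  0.34 -0.82  1.53  0.25  1.37 -0.31]
```

>>> apply_moves:
  motion:
    - [[0,0.002,0.001],[0,0,0]]
    - [[0,0.001,0.001],[0,0,0]]
    - [[0,0,0],[0,0,0]]

```text
clock: 6.75
tcp_pos: [0.5908, 0.1672, 0.2186]
eef_rot: [-0.001, 0.637, 0.771, -0.001]
wrist_force: [1.4, -1.4, -5.4]
finger_gap: 0.252
```

```bash
python3 - <<'E'
from h import *
from station import status
s=status.get_state();show(s)
E
```

```text
t 6.75 jig [ 73.1  81.  218.6] yawrel(deg) -0.36 tilt [-0.002  0.001 -1.   ] F [ 1.43 -1.36 -5.37] Fj [ 1.14 -1.61] gap 0.252 q [ 0.33  0.35 -0.82  1.53  0.26  1.38 -0.31]
```

```bash
cat >> h.py <<'E'
def lever(s,oy=81-83.3,oz=218.6-236.9):
    p=w2j(s["tcp_pos"]);y=p[1]-oy-60;z=p[2]-oz-150
    th=np.arctan2(y,z)-np.radians(15);r=np.hypot(y,z);phi=th+np.radians(15)
    drop=21.8*(np.cos(1.3-th)-.2675);F=s["wrist_force"];fj=JR.T@F[:2]
    ft=fj[1]*np.cos(phi)-F[2]*np.sin(phi); fr=fj[1]*np.sin(phi)+F[2]*np.cos(phi)
    print("t %.2f th %.3f r %.1f drop %.2f Ftan %.2f Frad %.2f Fx %.2f"%(s["clock"],th,r,drop,ft,fr,fj[0]))
    for dt in (.05,.1):
        a=phi;b=phi+dt;print("  next",dt,"dy %.1f dz(tool) %.1f"%(90*np.sin(b)-y,-(90*np.cos(b)-z)),"dx %.1f"%(73.5-p[0]))
E
python3 - <<'E'
from h import *
from station import status
lever(status.get_state())
E
```

```text
t 6.75 th -0.000 r 89.9 drop -0.00 Ftan -0.17 Frad -5.61 Fx 1.14
  next 0.05 dy 4.3 dz(tool) 1.2 dx 0.4
  next 0.1 dy 8.6 dz(tool) 2.7 dx 0.4
```

>>> apply_moves:
  motion:
    - [[0.004,0,0.001],[0,0,0]]
    - [[0.003,0,0.001],[0,0,0]]

```text
clock: 6.95
tcp_pos: [0.5899, 0.1723, 0.2169]
eef_rot: [-0.0, 0.638, 0.77, -0.001]
wrist_force: [-1.2, -2.3, 0.2]
finger_gap: 0.253
```

```bash
python3 - <<'E'
from h import *
from station import status
s=status.get_state();show(s);lever(s)
E
```

```text
t 6.95 jig [ 73.2  86.2 216.9] yawrel(deg) -0.48 tilt [-0.002 -0.002 -1.   ] F [-1.15 -2.29  0.17] Fj [-1.58 -2.02] gap 0.253 q [ 0.32  0.35 -0.82  1.53  0.26  1.38 -0.33]
t 6.95 th 0.061 r 89.8 drop 1.27 Ftan -1.97 Frad -0.48 Fx -1.58
  next 0.05 dy 4.3 dz(tool) 1.4 dx 0.3
  next 0.1 dy 8.4 dz(tool) 3.1 dx 0.3
```

>>> apply_moves:
  motion:
    - [[0.004,0,0.0015],[0,0,-0.2]]

```text
clock: 7.05
tcp_pos: [0.5892, 0.1757, 0.2156]
eef_rot: [0.0, 0.636, 0.771, -0.002]
wrist_force: [-1.3, -2.3, 1.3]
finger_gap: 0.249
```

```bash
python3 - <<'E'
from h import *
from station import status
s=status.get_state();lever(s)
E
```

```text
t 7.05 th 0.102 r 89.8 drop 2.11 Ftan -2.35 Frad 0.53 Fx -1.74
  next 0.05 dy 4.2 dz(tool) 1.5 dx 0.3
  next 0.1 dy 8.3 dz(tool) 3.4 dx 0.3
```

>>> apply_moves:
  motion:
    - [[0.004,0,0.0015],[0,0,-0.2]]

```text
clock: 7.15
tcp_pos: [0.5885, 0.1793, 0.2142]
eef_rot: [0.001, 0.635, 0.772, -0.002]
wrist_force: [-1.8, -2.5, 0.2]
finger_gap: 0.252
```

```bash
python3 - <<'E'
from h import *
from station import status
s=status.get_state();lever(s)
E
```

```text
t 7.15 th 0.145 r 89.8 drop 2.98 Ftan -1.98 Frad -0.62 Fx -2.28
  next 0.05 dy 4.2 dz(tool) 1.7 dx 0.2
  next 0.1 dy 8.2 dz(tool) 3.8 dx 0.2
```

>>> apply_moves:
  motion:
    - [[0.004,0,0.0017],[0,0,0]]

```text
clock: 7.25
tcp_pos: [0.5879, 0.1826, 0.2126]
eef_rot: [0.001, 0.635, 0.772, -0.003]
wrist_force: [-1.9, -4.5, 3.0]
finger_gap: 0.254
```

```bash
python3 - <<'E'
from h import *
from station import status
s=status.get_state();lever(s)
E
```

```text
t 7.25 th 0.187 r 89.8 drop 3.80 Ftan -4.97 Frad 0.95 Fx -2.77
  next 0.05 dy 4.1 dz(tool) 1.9 dx 0.2
  next 0.1 dy 8.0 dz(tool) 4.1 dx 0.2
```

>>> apply_moves:
  motion:
    - [[0.004,0,0.0018],[0,0,0]]

```text
clock: 7.35
tcp_pos: [0.5874, 0.1856, 0.2112]
eef_rot: [0.002, 0.636, 0.772, -0.003]
wrist_force: [-2.5, -6.7, 5.1]
finger_gap: 0.251
```

```bash
python3 - <<'E'
from h import *
from station import status
s=status.get_state();lever(s)
E
```

```text
t 7.35 th 0.224 r 89.9 drop 4.52 Ftan -7.78 Frad 1.62 Fx -3.80
  next 0.05 dy 4.0 dz(tool) 2.1 dx 0.1
  next 0.1 dy 7.8 dz(tool) 4.5 dx 0.1
```

>>> apply_moves:
  motion:
    - [[0.004,0,0.0019],[0,0,0]]

```text
clock: 7.45
tcp_pos: [0.587, 0.1881, 0.2098]
eef_rot: [0.003, 0.636, 0.772, -0.004]
wrist_force: [-3.4, -7.3, 6.5]
finger_gap: 0.257
```

```bash
python3 - <<'E'
from h import *
from station import status
s=status.get_state();lever(s)
E
```

```text
t 7.45 th 0.256 r 89.9 drop 5.13 Ftan -8.85 Frad 2.43 Fx -4.73
  next 0.05 dy 3.9 dz(tool) 2.2 dx 0.1
  next 0.1 dy 7.6 dz(tool) 4.8 dx 0.1
```

>>> apply_moves:
  motion:
    - [[-0.005,0,-0.0028],[0,0,0]]
    - [[-0.005,0,-0.0024],[0,0,0]]
    - [[-0.005,0,-0.002],[0,0,0]]
    - [[-0.004,0,-0.0014],[0,0,0]]
    - [[-0.002,0,-0.0005],[0,0,0]]

```text
clock: 7.95
tcp_pos: [0.5903, 0.1704, 0.2176]
eef_rot: [0.0, 0.635, 0.772, -0.002]
wrist_force: [-1.0, 0.9, -3.0]
finger_gap: 0.252
```

```bash
python3 - <<'E'
from h import *
from station import status
s=status.get_state();lever(s)
E
```

```text
t 7.95 th 0.037 r 89.9 drop 0.78 Ftan 1.92 Frad -2.54 Fx -0.80
  next 0.05 dy 4.3 dz(tool) 1.3 dx 0.3
  next 0.1 dy 8.5 dz(tool) 3.0 dx 0.3
```

>>> apply_moves:
  motion:
    - [[-0.003,0,-0.0008],[0,0,0]]

```text
clock: 8.05
tcp_pos: [0.5906, 0.1684, 0.2182]
eef_rot: [-0.0, 0.635, 0.773, -0.002]
wrist_force: [0.4, 0.4, -4.2]
finger_gap: 0.248
```

```bash
python3 - <<'E'
from h import *
from station import status
s=status.get_state();lever(s)
E
```

```text
t 8.05 th 0.014 r 89.9 drop 0.30 Ftan 1.43 Frad -3.92 Fx 0.45
  next 0.05 dy 4.3 dz(tool) 1.2 dx 0.3
  next 0.1 dy 8.6 dz(tool) 2.8 dx 0.3
```

>>> apply_moves:
  motion:
    - [[-0.003,0,-0.0008],[0,0,0]]

```text
clock: 8.15
tcp_pos: [0.5907, 0.1676, 0.2185]
eef_rot: [-0.002, 0.634, 0.773, -0.001]
wrist_force: [1.0, 7.8, -9.6]
finger_gap: 0.251
```

```bash
python3 - <<'E'
from h import *
from station import status
s=status.get_state();lever(s)
E
```

```text
t 8.15 th 0.004 r 90.0 drop 0.09 Ftan 9.68 Frad -7.27 Fx 2.53
  next 0.05 dy 4.3 dz(tool) 1.3 dx 0.4
  next 0.1 dy 8.6 dz(tool) 2.8 dx 0.4
```

>>> apply_moves:
  motion:
    - [[0.001,0,0],[0,0,0]]
    - [[0,0,0],[0,0,0]]
    - [[0,0,-0.02],[0,0,0]]
    - [[0,0,-0.03],[0,0,0]]
    - [[0,-0.03,-0.01],[0,0,0]]
    - [[-0.005,-0.03,0],[0,0,0]]
  claw: 0.1

```text
clock: 8.75
tcp_pos: [0.5364, 0.1503, 0.2833]
eef_rot: [0.001, 0.634, 0.773, 0.001]
wrist_force: [0.3, 0.2, 0.8]
finger_gap: 0.544
```

```bash
python3 - <<'E'
from h import *
from station import status
s=status.get_state();show(s);
plan(s,j2w(-46,55,235),TH+np.pi/2-np.radians(25),4,4)
E
```

```text
t 8.75 jig [ 16.5  75.  283.3] yawrel(deg) 0.01 tilt [ 0.003  0.001 -1.   ] F [0.3  0.15 0.85] Fj [0.32 0.09] gap 0.544 q [ 0.44  0.17 -0.85  1.57  0.13  1.46 -0.22]
dist/row 0.0203552710762387 rot/row 6.251873275715319
[[-0.005, -0.0156, 0.012], [0.04, -0.02, 6.25]]
[[-0.0067, -0.015, 0.012], [0.04, -0.02, 6.25]]
[[-0.0083, -0.0142, 0.012], [0.04, -0.02, 6.25]]
[[-0.0098, -0.0132, 0.0121], [0.04, -0.02, 6.25]]
```

>>> apply_moves:
  motion:
    - [[-0.005,-0.016,0.012],[0,0,6.2]]
    - [[-0.007,-0.015,0.012],[0,0,6.2]]
    - [[-0.008,-0.014,0.012],[0,0,6.2]]
    - [[-0.008,-0.012,0.01],[0,0,6.2]]
    - [[0,0,0],[0,0,0]]

```text
clock: 9.25
tcp_pos: [0.4796, 0.117, 0.2422]
eef_rot: [0.008, 0.791, 0.612, 0.005]
wrist_force: [0.3, -0.1, 0.2]
finger_gap: 0.55
```

```bash
python3 - <<'E'
from h import *
from station import status,snapshot
s=status.get_state();show(s)
d=snapshot("wrist");cv2.imwrite("pics/w3.png",d["frame"][:,:,::-1]);np.savez("w3.npz",**d,**{k:s[k] for k in("tcp_pos","eef_rot")})
E
```

```text
t 9.25 jig [-45.7  53.5 242.2] yawrel(deg) -25.8 tilt [ 0.017 -0.007 -1.   ] F [ 0.32 -0.12  0.16] Fj [ 0.29 -0.18] gap 0.55 q [ 0.51 -0.01 -0.8   1.79  0.01  1.35 -0.54]
```

View pics/w3.png

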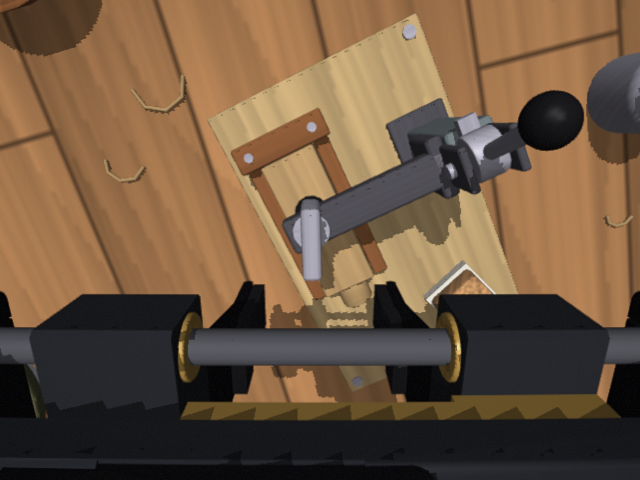

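The bar's top face runs from about (311,201) to (313,279), centre about (312,240). I'll measure it with a mask.

```bash
python3 - <<'E'
from h import *
from station import status
d=dict(np.load("w3.npz"));R,t=wristRT(d,d);f=d["frame"]
c=f[190:290,280:345];g=c.astype(int).mean(2);sat=c.max(2).astype(int)-c.min(2)
for r in range(8,92,6): 
    m=np.where((g[r]>140)&(sat[r]<35))[0]; print(190+r,280+m.min() if len(m) else None,280+m.max() if len(m) else None)
for p in [(311,201),(313,279)]: print(w2j(plane(d,p,.174,R=R,t=t)))
cv2.imwrite("pics/w3z.png",cv2.resize(c[:,:,::-1],None,fx=6,fy=6,interpolation=cv2.INTER_CUBIC))
E
```

```text
198 None None
204 None None
210 303 317
216 302 317
222 296 326
228 293 328
234 294 328
240 296 326
246 303 318
252 303 318
258 304 319
264 304 319
270 304 319
276 304 319
[-35.79412114  84.66272574 174.        ]
[-56.20103306  40.30211506 174.        ]
```

View pics/w3z.png

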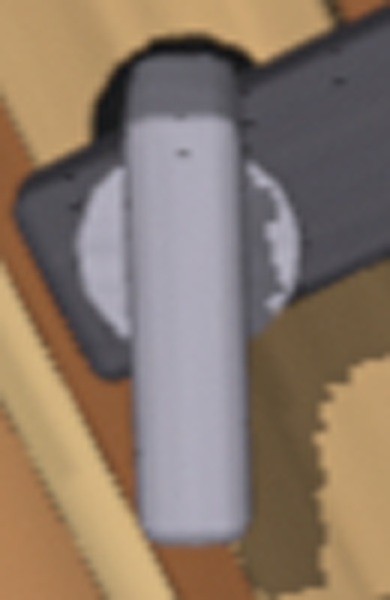

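```bash
python3 - <<'E'
from h import *
from station import status
d=dict(np.load("w3.npz"));R,t=wristRT(d,d)
a,b=[w2j(plane(d,p,.174,R=R,t=t)) for p in [(310.5,209.5),(312.5,280)]]
print(a,b,(a+b)/2,np.linalg.norm(a-b),np.degrees(np.arctan2(*(a-b)[[1,0]])))
s=status.get_state()
yr=np.degrees(np.arctan2(*(a-b)[[1,0]]))-90
plan(s,j2w(-46,60,145),TH+np.pi/2+np.radians(yr),4,2)
E
```

```text
[-38.28650823  80.25254875 174.        ] [-56.77001487  39.84310449 174.        ] [-47.52826155  60.04782662 174.        ] 44.43605747175126 65.42037741437764
dist/row 0.02458388195403633 rot/row 0.7787762781754364
[[0.0012, -0.0015, 0.0245], [0.57, 0.04, -0.53]]
[[0.0012, -0.0013, 0.0245], [0.57, 0.04, -0.53]]
[[0.0012, -0.001, 0.0245], [0.0, 0.0, 0.0]]
[[0.0012, -0.001, 0.0245], [0.0, 0.0, 0.0]]
```

>>> apply_moves:
  motion:
    - [[0.001,-0.002,0.025],[0.6,0,-0.6]]
    - [[0.001,-0.002,0.025],[0.6,0,-0.6]]
    - [[0.001,-0.001,0.024],[0,0,0]]
    - [[0.001,-0.001,0.02],[0,0,0]]
    - [[0,0,0.002],[0,0,0]]

```text
clock: 9.8
tcp_pos: [0.4856, 0.1254, 0.1514]
eef_rot: [0.004, 0.779, 0.627, 0.006]
wrist_force: [-0.5, 0.0, 0.6]
finger_gap: 0.551
```

```bash
python3 - <<'E'
from h import *
from station import status
s=status.get_state();show(s)
plan(s,j2w(-46.8,60,145),TH+np.pi/2+np.radians(-24.6),2,1)
E
```

```text
t 9.8 jig [-38.2  60.5 151.4] yawrel(deg) -23.61 tilt [ 0.014  0.001 -1.   ] F [-0.52  0.    0.6 ] Fj [-0.51  0.1 ] gap 0.551 q [ 0.48  0.1  -0.82  1.89  0.08  1.17 -0.58]
dist/row 0.00538233829116408 rot/row 1.2704473116321835
[[-0.002, -0.0039, 0.0032], [0.77, -0.22, 0.99]]
[[-0.002, -0.0038, 0.0032], [0.0, 0.0, 0.0]]
```

>>> apply_moves:
  motion:
    - [[-0.002,-0.004,0.003],[0.8,-0.2,1]]
    - [[-0.002,-0.004,0.003],[0,0,0]]
    - [[0,0,0],[0,0,0]]

```text
clock: 10.1
tcp_pos: [0.4792, 0.1244, 0.148]
eef_rot: [-0.0, 0.784, 0.621, 0.002]
wrist_force: [-0.6, 0.9, 0.2]
finger_gap: 0.549
```

```bash
python3 - <<'E'
from h import *
from station import status
s=status.get_state();show(s)
plan(s,j2w(-46.8,60,145),TH+np.pi/2+np.radians(-24.6),1,1)
E
```

```text
t 10.1 jig [-44.7  60.8 148. ] yawrel(deg) -24.5 tilt [ 0.002  0.002 -1.   ] F [-0.58  0.86  0.23] Fj [-0.4   0.96] gap 0.549 q [ 0.48  0.1  -0.82  1.9   0.07  1.17 -0.59]
dist/row 0.003767196500520195 rot/row 0.20508091721836733
[[-0.0016, -0.0016, 0.003], [0.1, -0.15, 0.1]]
```

>>> apply_moves:
  motion:
    - [[-0.002,-0.002,0.003],[0,0,0]]
    - [[0,-0.0005,0],[0,0,0]]
    - [[0,0,0],[0,0,0]]
    - [[0,0,0],[0,0,0]]
    - [[0,0,0],[0,0,0]]
  claw: -1
  newtons: 60

```text
clock: 10.6
tcp_pos: [0.4777, 0.1228, 0.1472]
eef_rot: [0.002, 0.784, 0.621, 0.003]
wrist_force: [0.7, 0.2, 0.2]
finger_gap: 0.184
```

```bash
python3 - <<'E'
from h import *
from station import status
s=status.get_state();show(s);print(s["torque"])
E
```

```text
t 10.6 jig [-46.5  59.5 147.2] yawrel(deg) -24.5 tilt [ 0.007  0.001 -1.   ] F [0.67 0.15 0.17] Fj [0.69 0.02] gap 0.184 q [ 0.48  0.09 -0.82  1.91  0.07  1.17 -0.59]
[-4.68038740e-02 -7.68113342e-02  2.59823933e-05]
```

>>> apply_moves:
  motion:
    - [[0,0,0],[0,0,0]]
    - [[0,0,0],[0,0,0]]

```text
clock: 10.8
tcp_pos: [0.4775, 0.1228, 0.1472]
eef_rot: [0.002, 0.784, 0.621, 0.003]
wrist_force: [-0.1, -0.2, 0.3]
finger_gap: 0.132
```

```bash
python3 - <<'E'
from h import *
from station import status
s=status.get_state();show(s);print(s["torque"])
E
```

```text
t 10.8 jig [-46.7  59.6 147.2] yawrel(deg) -24.48 tilt [ 0.007  0.001 -1.   ] F [-0.07 -0.19  0.29] Fj [-0.11 -0.18] gap 0.132 q [ 0.48  0.09 -0.82  1.91  0.07  1.17 -0.59]
[-0.02647179  0.00842363  0.06312132]
```

>>> apply_moves:
  motion:
    - [[0,0,0],[0,0,-3]]
    - [[0,0,0],[0,0,-5]]
    - [[0,0,0],[0,0,-5]]
    - [[0,0,0],[0,0,-5]]
    - [[0,0,0],[0,0,-5]]
    - [[0,0,0],[0,0,-5]]

```text
clock: 11.4
tcp_pos: [0.4779, 0.1229, 0.1472]
eef_rot: [0.001, 0.606, 0.795, 0.003]
wrist_force: [-0.8, 0.5, -0.1]
finger_gap: 0.129
```

```bash
python3 - <<'E'
from h import *
from station import status
s=status.get_state();show(s);print(s["torque"])
plan(s,j2w(-46.7,59.6,147),TH+np.pi/2+np.radians(121),16,16)
E
```

```text
t 11.4 jig [-46.3  59.6 147.2] yawrel(deg) 4.07 tilt [ 0.006  0.004 -1.   ] F [-0.82  0.47 -0.07] Fj [-0.72  0.62] gap 0.129 q [ 0.51  0.09 -0.85  1.91  0.07  1.17 -0.09]
[ 0.05420685  0.04240446 -0.42353746]
dist/row 2.633341059770445e-05 rot/row 7.307950709350237
[[0.0, -0.0, 0.0], [0.02, 0.02, -7.31]]
[[0.0, -0.0, 0.0], [0.02, 0.02, -7.31]]
[[0.0, -0.0, 0.0], [0.02, 0.02, -7.31]]
[[0.0, -0.0, 0.0], [0.02, 0.02, -7.31]]
[[0.0, -0.0, 0.0], [0.02, 0.02, -7.31]]
[[0.0, -0.0, 0.0], [0.02, 0.02, -7.31]]
[[0.0, -0.0, 0.0], [0.02, 0.02, -7.31]]
[[0.0, -0.0, 0.0], [0.02, 0.02, -7.31]]
[[0.0, -0.0, 0.0], [0.02, 0.02, -7.31]]
[[0.0, -0.0, 0.0], [0.02, 0.02, -7.31]]
[[0.0, -0.0, 0.0], [0.02, 0.02, -7.31]]
[[0.0, 0.0, 0.0], [0.02, 0.02, -7.31]]
[[0.0, 0.0, 0.0], [0.02, 0.02, -7.31]]
[[0.0, 0.0, 0.0], [0.02, 0.02, -7.31]]
[[0.0, 0.0, 0.0], [0.02, 0.02, -7.31]]
[[0.0, 0.0, 0.0], [0.02, 0.02, -7.31]]
```

Torque is 0.42 N m and the tool stays centred, so the nut is turning.

>>> apply_moves:
  motion:
    - [[0,0,0],[0,0,-5]]
    - [[0,0,0],[0,0,-6]]
    - [[0,0,0],[0,0,-6]]
    - [[0,0,0],[0,0,-6]]
    - [[0,0,0],[0,0,-6]]
    - [[0,0,0],[0,0,-6]]
    - [[0,0,0],[0,0,-6]]
    - [[0,0,0],[0,0,-6]]
    - [[0,0,0],[0,0,-6]]
    - [[0,0,0],[0,0,-6]]

```text
clock: 12.4
tcp_pos: [0.4784, 0.1235, 0.1472]
eef_rot: [0.002, 0.122, 0.993, 0.005]
wrist_force: [0.3, 0.8, 0.3]
finger_gap: 0.132
```

```bash
python3 - <<'E'
from h import *
from station import status
s=status.get_state();show(s);print(s["torque"])
E
```

```text
t 12.4 jig [-45.7  60.1 147.2] yawrel(deg) 64.72 tilt [ 0.005  0.01  -1.   ] F [0.33 0.75 0.34] Fj [0.47 0.68] gap 0.132 q [ 0.58  0.1  -0.92  1.91  0.08  1.17  0.96]
[ 0.03369195  0.04536764 -0.43444845]
```

>>> apply_moves:
  motion:
    - [[0,0,0],[0,0,-6]]
    - [[0,0,0],[0,0,-6]]
    - [[0,0,0],[0,0,-6]]
    - [[0,0,0],[0,0,-6]]
    - [[0,0,0],[0,0,-6]]
    - [[0,0,0],[0,0,-6]]
    - [[0,0,0],[0,0,-6]]
    - [[0,0,0],[0,0,-6]]
    - [[0,0,0],[0,0,-5]]
    - [[0,0,0],[0,0,0]]

```text
clock: 13.4
tcp_pos: [0.4781, 0.1242, 0.1471]
eef_rot: [0.004, -0.347, 0.938, 0.006]
wrist_force: [0.5, 0.7, 0.3]
finger_gap: 0.137
```

```bash
python3 - <<'E'
from h import *
from station import status
s=status.get_state();show(s);print(s["torque"])
E
```

```text
t 13.4 jig [-45.8  60.8 147.1] yawrel(deg) -240.63 tilt [ 0.003  0.014 -1.   ] F [0.53 0.72 0.28] Fj [0.66 0.61] gap 0.137 q [ 0.66  0.12 -1.    1.9   0.09  1.17  1.91]
[-0.1246115   0.04423893 -0.15931839]
```

>>> apply_moves:
  motion:
    - [[0,0,0],[0,0,-2]]
    - [[0,0,0],[0,0,-0.5]]

```text
clock: 13.6
tcp_pos: [0.4782, 0.1243, 0.1472]
eef_rot: [0.004, -0.366, 0.931, 0.006]
wrist_force: [0.4, 1.6, 0.0]
finger_gap: 0.137
```

```bash
python3 - <<'E'
from h import *
from station import status
s=status.get_state();show(s);print(s["torque"])
E
```

```text
t 13.6 jig [-45.7  60.9 147.2] yawrel(deg) -238.38 tilt [ 0.002  0.014 -1.   ] F [0.4  1.57 0.03] Fj [0.7  1.46] gap 0.137 q [ 0.66  0.12 -1.    1.9   0.09  1.17  1.95]
[-0.11516211  0.00840832 -0.39805169]
```

>>> apply_moves:
  motion:
    - [[0,0,0],[0,0,0]]
    - [[0,0,0],[0,0,0]]
    - [[0,0,-0.02],[0,0,0]]
    - [[0,0,-0.04],[0,0,0]]
    - [[0,0,-0.045],[0,0,4]]
    - [[0,0,-0.02],[0,0,6]]
  claw: 0.1

```text
clock: 14.2
tcp_pos: [0.4754, 0.1218, 0.2726]
eef_rot: [-0.0, -0.279, 0.96, 0.007]
wrist_force: [0.7, -0.2, -0.4]
finger_gap: 0.522
```

```bash
python3 - <<'E'
from h import *
from station import status,snapshot
s=status.get_state();show(s)
d=snapshot("wrist");cv2.imwrite("pics/w4.png",d["frame"][:,:,::-1]);np.savez("w4.npz",**d,**{k:s[k] for k in("tcp_pos","eef_rot")})
E
```

```text
t 14.2 jig [-49.   59.  272.6] yawrel(deg) -248.88 tilt [-0.005  0.014 -1.   ] F [ 0.74 -0.24 -0.45] Fj [ 0.68 -0.38] gap 0.522 q [ 0.72 -0.01 -0.99  1.73 -0.03  1.42  1.87]
```

View pics/w4.png

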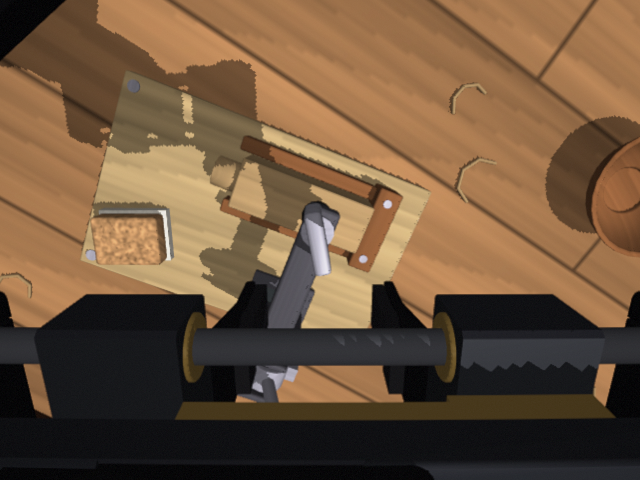

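```bash
python3 - <<'E'
from h import *
from station import status
s=status.get_state()
plan(s,j2w(73,82,285),TH+np.pi/2,14,14)
d=dict(np.load("w4.npz"));R,t=wristRT(d,d)
a,b=[w2j(plane(d,p,.174,R=R,t=t)) for p in [(316,216),(323,271)]];print(a,b,np.linalg.norm(a-b),np.degrees(np.arctan2(*(a-b)[[1,0]])))
E
```

```text
dist/row 0.008819613232775064 rot/row 7.916824594071902
[[-0.0087, -0.0015, -0.0007], [0.06, -0.04, 7.92]]
[[-0.0088, -0.0003, -0.0007], [0.06, -0.04, 7.92]]
[[-0.0087, 0.0009, -0.0007], [0.06, -0.04, 7.92]]
[[-0.0085, 0.0021, -0.0007], [0.06, -0.04, 7.92]]
[[-0.0082, 0.0032, -0.0007], [0.06, -0.04, 7.92]]
[[-0.0076, 0.0043, -0.0007], [0.06, -0.04, 7.92]]
[[-0.007, 0.0054, -0.0007], [0.06, -0.04, 7.92]]
[[-0.0062, 0.0063, -0.0007], [0.06, -0.04, 7.92]]
[[-0.0053, 0.0071, -0.0007], [0.06, -0.04, 7.92]]
[[-0.0042, 0.0077, -0.0007], [0.06, -0.04, 7.92]]
[[-0.0031, 0.0082, -0.0007], [0.06, -0.04, 7.92]]
[[-0.002, 0.0086, -0.0007], [0.06, -0.04, 7.92]]
[[-0.0008, 0.0088, -0.0007], [0.06, -0.04, 7.92]]
[[0.0004, 0.0088, -0.0007], [0.06, -0.04, 7.92]]
[-66.57783166  51.60055054 174.        ] [-31.77092107  70.14730613 174.        ] 39.43986774124558 -151.9492144806881
```

>>> apply_moves:
  motion:
    - [[-0.009,-0.001,-0.003],[0,0,7.9]]
    - [[-0.009,0,-0.003],[0,0,7.9]]
    - [[-0.009,0.001,-0.002],[0,0,7.9]]
    - [[-0.009,0.002,-0.001],[0,0,7.9]]
    - [[-0.008,0.003,-0.001],[0,0,7.9]]
    - [[-0.008,0.004,-0.001],[0,0,7.9]]
    - [[-0.007,0.005,-0.001],[0,0,7.9]]
    - [[-0.006,0.006,-0.001],[0,0,7.9]]
    - [[-0.005,0.007,0],[0,0,7.9]]
    - [[-0.004,0.008,0],[0,0,7.9]]

```text
clock: 15.25
tcp_pos: [0.5624, 0.1528, 0.2858]
eef_rot: [-0.003, 0.424, 0.906, 0.004]
wrist_force: [0.2, -0.7, 0.3]
finger_gap: 0.55
```

```bash
python3 - <<'E'
from h import *
from station import status
s=status.get_state();show(s)
plan(s,j2w(73,82,285),TH+np.pi/2,5,5)
E
```

```text
t 15.25 jig [ 42.4  72.4 285.8] yawrel(deg) 28.55 tilt [-0.001  0.01  -1.   ] F [ 0.22 -0.66  0.3 ] Fj [ 0.09 -0.69] gap 0.55 q [ 0.45  0.25 -0.9   1.5   0.19  1.48  0.24]
dist/row 0.006406012373989202 rot/row 5.711643747496484
[[-0.0012, 0.0063, 0.0002], [0.04, -0.11, 5.71]]
[[-0.0006, 0.0064, 0.0002], [0.04, -0.11, 5.71]]
[[0.0, 0.0064, 0.0002], [0.04, -0.11, 5.71]]
[[0.0007, 0.0064, 0.0002], [0.04, -0.11, 5.71]]
[[0.0013, 0.0063, 0.0002], [0.04, -0.11, 5.71]]
```

>>> apply_moves:
  motion:
    - [[-0.001,0.007,0],[0,-0.1,5.8]]
    - [[0,0.007,0],[0,-0.1,5.8]]
    - [[0,0.007,0],[0,-0.1,5.8]]
    - [[0.001,0.006,0],[0,-0.1,5.6]]
    - [[0.001,0.005,0],[0,0,5.5]]
    - [[0,0,0],[0,0,0]]

```text
clock: 15.85
tcp_pos: [0.5917, 0.1696, 0.2808]
eef_rot: [-0.002, 0.642, 0.766, 0.0]
wrist_force: [0.2, -1.0, -1.3]
finger_gap: 0.552
```

```bash
python3 - <<'E'
from h import *
from station import status
s=status.get_state();show(s)
plan(s,j2w(73.2,82.5,219),TH+np.pi/2,4,2)
E
```

```text
t 15.85 jig [ 74.5  83.2 280.8] yawrel(deg) -1.19 tilt [-0.003  0.003 -1.   ] F [ 0.16 -1.01 -1.25] Fj [-0.04 -1.02] gap 0.552 q [ 0.32  0.32 -0.81  1.43  0.23  1.49 -0.31]
dist/row 0.015442560920726052 rot/row 0.6036061990053461
[[-0.0002, -0.0003, 0.0154], [-0.06, -0.1, -0.59]]
[[-0.0002, -0.0003, 0.0154], [-0.06, -0.1, -0.59]]
[[-0.0002, -0.0003, 0.0154], [0.0, 0.0, 0.0]]
[[-0.0002, -0.0003, 0.0154], [0.0, 0.0, 0.0]]
```

>>> apply_moves:
  motion:
    - [[0,0,0.016],[0,0,-0.6]]
    - [[0,0,0.016],[0,0,-0.6]]
    - [[0,0,0.016],[0,0,0]]
    - [[0,0,0.013],[0,0,0]]

```text
clock: 16.25
tcp_pos: [0.5919, 0.1702, 0.2183]
eef_rot: [-0.001, 0.63, 0.777, 0.001]
wrist_force: [-0.2, 0.3, -0.7]
finger_gap: 0.548
```

```bash
python3 - <<'E'
from h import *
from station import status
s=status.get_state();show(s)
plan(s,j2w(73.2,82.8,218.5),TH+np.pi/2,1,1)
E
```

```text
t 16.25 jig [ 74.8  83.7 218.3] yawrel(deg) 0.68 tilt [-0.     0.003 -1.   ] F [-0.16  0.3  -0.69] Fj [-0.1   0.33] gap 0.548 q [ 0.32  0.35 -0.81  1.53  0.25  1.37 -0.3 ]
dist/row 0.0018252803155338543 rot/row 0.7071880066319297
[[-0.0009, -0.0016, -0.0002], [0.01, -0.19, 0.68]]
```

>>> apply_moves:
  motion:
    - [[0,-0.0015,0],[0,0,0.7]]
    - [[0,0,0],[0,0,0]]
    - [[0,0,0],[0,0,0]]
    - [[0,0,0],[0,0,0]]
    - [[0,0,0],[0,0,0]]
  claw: -1
  newtons: 35

```text
clock: 16.75
tcp_pos: [0.5904, 0.1693, 0.2173]
eef_rot: [-0.001, 0.634, 0.773, 0.001]
wrist_force: [1.6, 1.0, -6.5]
finger_gap: 0.25
```

```bash
python3 - <<'E'
from h import *
from station import status
s=status.get_state();show(s);lever(s)
E
```

```text
t 16.75 jig [ 73.1  83.1 217.3] yawrel(deg) 0.08 tilt [-0.001  0.003 -1.   ] F [ 1.62  1.04 -6.5 ] Fj [1.79 0.71] gap 0.25 q [ 0.32  0.35 -0.81  1.53  0.25  1.37 -0.3 ]
t 16.75 th 0.026 r 89.3 drop 0.55 Ftan 2.53 Frad -6.03 Fx 1.79
  next 0.05 dy 4.5 dz(tool) 0.7 dx 0.4
  next 0.1 dy 8.7 dz(tool) 2.3 dx 0.4
```

>>> apply_moves:
  motion:
    - [[-0.003,0,-0.0008],[0,0,0]]
    - [[-0.003,0,-0.0008],[0,0,0]]

```text
clock: 16.95
tcp_pos: [0.5903, 0.1693, 0.2174]
eef_rot: [-0.005, 0.632, 0.775, 0.004]
wrist_force: [2.7, 6.3, -9.0]
finger_gap: 0.252
```

```bash
python3 - <<'E'
from h import *
from station import status
s=status.get_state();show(s);lever(s)
E
```

```text
t 16.95 jig [ 73.   83.2 217.4] yawrel(deg) 0.34 tilt [-0.002  0.013 -1.   ] F [ 2.7   6.32 -9.04] Fj [3.88 5.67] gap 0.252 q [ 0.33  0.34 -0.81  1.53  0.24  1.37 -0.29]
t 16.95 th 0.027 r 89.4 drop 0.57 Ftan 8.01 Frad -7.05 Fx 3.88
  next 0.05 dy 4.5 dz(tool) 0.8 dx 0.5
  next 0.1 dy 8.7 dz(tool) 2.4 dx 0.5
```

```bash
sed -i 's/oy=81-83.3,oz=218.6-236.9/oy=-0.15,oz=-19.5/' h.py; python3 - <<'E'
import numpy as np
p=np.radians(15)
for i in range(8):
    a=p+.07*i;b=a+.07;print(round(90*(np.sin(b)-np.sin(a)),1),round(90*(np.cos(a)-np.cos(b)),1),end='; ')
E
```

```text
6.0 1.8; 5.9 2.3; 5.7 2.7; 5.5 3.1; 5.3 3.4; 5.0 3.8; 4.7 4.1; 4.4 4.5;
```

>>> apply_moves:
  motion:
    - [[0.006,0,0.0018],[0,0,0]]
    - [[0.006,0,0.0022],[0,-0.3,0]]
    - [[0.0058,0,0.0026],[0,-0.3,0]]
    - [[0.0055,0,0.003],[0,0,0]]

```text
clock: 17.35
tcp_pos: [0.5867, 0.189, 0.2089]
eef_rot: [0.002, 0.634, 0.774, -0.001]
wrist_force: [0.1, -2.4, 0.6]
finger_gap: 0.248
```

```bash
python3 - <<'E'
from h import *
from station import status
s=status.get_state();show(s);lever(s)
E
```

```text
t 17.35 jig [ 73.3 103.1 208.9] yawrel(deg) 0.11 tilt [ 0.002 -0.005 -1.   ] F [ 0.1  -2.37  0.56] Fj [-0.37 -2.35] gap 0.248 q [ 0.28  0.36 -0.81  1.54  0.27  1.36 -0.35]
t 17.35 th 0.242 r 89.6 drop 4.87 Ftan -2.32 Frad -0.64 Fx -0.37
  next 0.05 dy 4.1 dz(tool) 1.9 dx 0.2
  next 0.1 dy 7.9 dz(tool) 4.4 dx 0.2
```

>>> apply_moves:
  motion:
    - [[0.0055,0,0.003],[0,0,0]]
    - [[0.0052,0,0.0034],[0,0.2,0]]
    - [[0.005,0,0.0037],[0,0,0]]

```text
clock: 17.65
tcp_pos: [0.5837, 0.2043, 0.1981]
eef_rot: [0.002, 0.634, 0.774, -0.001]
wrist_force: [1.2, -3.7, -1.1]
finger_gap: 0.246
```

```bash
python3 - <<'E'
from h import *
from station import status
s=status.get_state();lever(s)
E
```

```text
t 17.65 th 0.455 r 89.6 drop 8.63 Ftan -2.16 Frad -3.34 Fx 0.48
  next 0.05 dy 3.6 dz(tool) 2.8 dx 0.1
  next 0.1 dy 6.7 dz(tool) 6.0 dx 0.1
```

>>> apply_moves:
  motion:
    - [[0.0035,0,0.003],[0,0,0]]

```text
clock: 17.75
tcp_pos: [0.583, 0.208, 0.1946]
eef_rot: [0.002, 0.634, 0.774, -0.001]
wrist_force: [-0.0, -3.7, 1.1]
finger_gap: 0.245
```

```bash
python3 - <<'E'
from h import *
from station import status
s=status.get_state();lever(s)
E
```

```text
t 17.75 th 0.513 r 89.7 drop 9.55 Ftan -3.35 Frad -1.72 Fx -0.72
  next 0.05 dy 3.3 dz(tool) 3.0 dx 0.1
  next 0.1 dy 6.3 dz(tool) 6.4 dx 0.1
```

>>> apply_moves:
  motion:
    - [[0.0035,0,0.0032],[0,0,0]]

```text
clock: 17.85
tcp_pos: [0.5823, 0.2115, 0.1911]
eef_rot: [0.002, 0.634, 0.773, -0.001]
wrist_force: [1.1, -2.7, 0.5]
finger_gap: 0.245
```

```bash
python3 - <<'E'
from h import *
from station import status
s=status.get_state();lever(s)
E
```

```text
t 17.85 th 0.568 r 89.7 drop 10.38 Ftan -2.29 Frad -1.80 Fx 0.50
  next 0.05 dy 3.2 dz(tool) 3.2 dx 0.0
  next 0.1 dy 5.9 dz(tool) 6.7 dx 0.0
```

>>> apply_moves:
  motion:
    - [[0.003,0,0.0033],[0,0,0]]

```text
clock: 17.95
tcp_pos: [0.5817, 0.2145, 0.1874]
eef_rot: [0.002, 0.634, 0.773, -0.001]
wrist_force: [0.9, -2.7, -0.6]
finger_gap: 0.247
```

```bash
python3 - <<'E'
from h import *
from station import status
s=status.get_state();lever(s)
E
```

```text
t 17.95 th 0.622 r 89.7 drop 11.14 Ftan -1.38 Frad -2.56 Fx 0.36
  next 0.05 dy 3.0 dz(tool) 3.4 dx 0.0
  next 0.1 dy 5.6 dz(tool) 7.0 dx 0.0
```

>>> apply_moves:
  motion:
    - [[0.003,0,0.0034],[0,0,0]]

```text
clock: 18.05
tcp_pos: [0.5812, 0.2175, 0.1837]
eef_rot: [0.002, 0.634, 0.773, -0.001]
wrist_force: [0.8, -3.8, -0.2]
finger_gap: 0.244
```

```bash
python3 - <<'E'
from h import *
from station import status
s=status.get_state();lever(s)
E
```

```text
t 18.05 th 0.675 r 89.8 drop 11.85 Ftan -2.14 Frad -3.30 Fx 0.07
  next 0.05 dy 2.7 dz(tool) 3.6 dx 0.0
  next 0.1 dy 5.1 dz(tool) 7.4 dx 0.0
```

>>> apply_moves:
  motion:
    - [[0.0028,0,0.0036],[0,0,0]]

```text
clock: 18.15
tcp_pos: [0.5806, 0.2203, 0.1798]
eef_rot: [0.002, 0.634, 0.773, -0.001]
wrist_force: [0.7, -2.5, 1.0]
finger_gap: 0.242
```

```bash
python3 - <<'E'
from h import *
from station import status
s=status.get_state();lever(s)
E
```

```text
t 18.15 th 0.728 r 89.9 drop 12.50 Ftan -2.28 Frad -1.62 Fx 0.19
  next 0.05 dy 2.5 dz(tool) 3.8 dx -0.0
  next 0.1 dy 4.6 dz(tool) 7.7 dx -0.0
```

>>> apply_moves:
  motion:
    - [[0.0026,0,0.0037],[0,0,0]]

```text
clock: 18.25
tcp_pos: [0.5802, 0.2228, 0.176]
eef_rot: [0.003, 0.634, 0.773, -0.002]
wrist_force: [-0.0, -4.5, 2.9]
finger_gap: 0.237
```

```bash
python3 - <<'E'
from h import *
from station import status
s=status.get_state();lever(s)
E
```

```text
t 18.25 th 0.779 r 90.1 drop 13.08 Ftan -4.73 Frad -2.34 Fx -0.88
  next 0.05 dy 2.1 dz(tool) 4.0 dx -0.1
  next 0.1 dy 4.1 dz(tool) 8.0 dx -0.1
```

>>> apply_moves:
  motion:
    - [[0.0024,0,0.0038],[0,0,0]]

```text
clock: 18.35
tcp_pos: [0.5798, 0.2251, 0.1721]
eef_rot: [0.003, 0.634, 0.773, -0.002]
wrist_force: [0.4, -3.9, 2.5]
finger_gap: 0.246
```

```bash
python3 - <<'E'
from h import *
from station import status
s=status.get_state();lever(s)
E
```

```text
t 18.35 th 0.830 r 90.2 drop 13.60 Ftan -4.05 Frad -2.32 Fx -0.34
  next 0.05 dy 1.8 dz(tool) 4.1 dx -0.1
  next 0.1 dy 3.5 dz(tool) 8.3 dx -0.1
```

>>> apply_moves:
  motion:
    - [[0.002,0,0.004],[0,0,0]]

```text
clock: 18.45
tcp_pos: [0.5794, 0.2272, 0.1681]
eef_rot: [0.003, 0.634, 0.773, -0.002]
wrist_force: [0.8, -3.7, 4.4]
finger_gap: 0.249
```

```bash
python3 - <<'E'
from h import *
from station import status
s=status.get_state();lever(s)
E
```

```text
t 18.45 th 0.880 r 90.4 drop 14.08 Ftan -5.54 Frad -1.59 Fx 0.04
  next 0.05 dy 1.4 dz(tool) 4.3 dx -0.1
  next 0.1 dy 3.0 dz(tool) 8.5 dx -0.1
```

>>> apply_moves:
  motion:
    - [[0.0017,0,0.0042],[0,0,0]]

```text
clock: 18.55
tcp_pos: [0.579, 0.2291, 0.1639]
eef_rot: [0.003, 0.634, 0.773, -0.002]
wrist_force: [-1.1, -3.0, 3.7]
finger_gap: 0.248
```

```bash
python3 - <<'E'
from h import *
from station import status
s=status.get_state();lever(s)
E
```

```text
t 18.55 th 0.931 r 90.6 drop 14.50 Ftan -4.44 Frad -1.15 Fx -1.67
  next 0.05 dy 1.0 dz(tool) 4.4 dx -0.1
  next 0.1 dy 2.4 dz(tool) 8.7 dx -0.1
```

>>> apply_moves:
  motion:
    - [[0.0015,0,0.0042],[0,0,0]]

```text
clock: 18.65
tcp_pos: [0.5787, 0.2309, 0.1598]
eef_rot: [0.003, 0.634, 0.773, -0.001]
wrist_force: [-0.3, -4.1, 4.3]
finger_gap: 0.247
```

```bash
python3 - <<'E'
from h import *
from station import status
s=status.get_state();lever(s)
E
```

```text
t 18.65 th 0.981 r 90.8 drop 14.87 Ftan -5.33 Frad -2.42 Fx -1.08
  next 0.05 dy 0.6 dz(tool) 4.5 dx -0.2
  next 0.1 dy 1.7 dz(tool) 8.9 dx -0.2
```

>>> apply_moves:
  motion:
    - [[0.0012,0,0.0042],[0,0,0]]

```text
clock: 18.75
tcp_pos: [0.5784, 0.2324, 0.1555]
eef_rot: [0.003, 0.634, 0.773, -0.001]
wrist_force: [-1.4, -3.2, 5.2]
finger_gap: 0.246
```

```bash
python3 - <<'E'
from h import *
from station import status
s=status.get_state();show(s);lever(s)
E
```

```text
t 18.75 jig [ 73.7 147.4 155.5] yawrel(deg) 0.02 tilt [ 0.003 -0.006 -1.   ] F [-1.44 -3.24  5.21] Fj [-2.05 -2.89] gap 0.246 q [ 0.2   0.41 -0.8   1.59  0.31  1.27 -0.45]
t 18.75 th 1.031 r 91.0 drop 15.18 Ftan -5.80 Frad -1.35 Fx -2.05
  next 0.05 dy 0.2 dz(tool) 4.6 dx -0.2
  next 0.1 dy 1.1 dz(tool) 9.0 dx -0.2
```

```bash
python3 - <<'E'
import numpy as np
from scipy.optimize import least_squares
D=np.array([(.242,2.32),(.455,2.16),(.513,3.35),(.568,2.29),(.622,1.38),(.675,2.14),(.728,2.28),(.779,4.73),(.83,4.05),(.88,5.54),(.931,4.44),(.981,5.33),(1.031,5.80)])
def m(p,th,s=0): 
    d=21.8*(np.cos(1.3-th)-.2675);return p[1]+14*np.maximum(d-p[0],0)*21.8*np.sin(1.3-th)/90
f=lambda p:m(p,D[:,0])-D[:,1]
r=least_squares(f,[11.9,2.2]);print(r.x,np.round(r.fun,2));C=np.linalg.inv(r.jac.T@r.jac)*(r.fun**2).sum()/11;print(np.sqrt(np.diag(C)))
for g in (11.2,11.5,11.7,11.9,12.2,12.5):
    q=least_squares(lambda b:f([g,b[0]]),[2.]);print(g,q.x,q.cost*2)
E
```

```text
[12.14742911  2.32202798] [ 0.    0.16 -1.03  0.03  0.94  0.18  0.69 -0.84  0.51 -0.55  0.76 -0.11
 -0.74]
[0.25577103 0.26474934]
11.2 [1.52137741] 11.17716203037328
11.5 [1.78939576] 7.766532355800445
11.7 [1.96807467] 6.241725941949228
11.9 [2.13874013] 5.305796817034903
12.2 [2.36097087] 4.908573138504912
12.5 [2.58297238] 5.736262922133116
```

Fit: bite at drop 12.15 ± 0.26 mm, about 0.70 rad, which gives about 52 N closed. Dead reckoning of the nut turn gives about 11.75 mm. Both are close to 55 N, so I'm closing the lever fully.

>>> apply_moves:
  motion:
    - [[0.0005,0,0.0045],[0,0,0]]
    - [[0.0004,0,0.0046],[0,0,0]]
    - [[0.0002,0,0.0046],[0,0,0]]
    - [[0,0,0.0046],[0,0,0]]
    - [[-0.0002,0,0.0046],[0,0,0]]
    - [[-0.0004,0,0.0046],[0,0,0]]

```text
clock: 19.35
tcp_pos: [0.5776, 0.2369, 0.1259]
eef_rot: [0.001, 0.633, 0.774, 0.001]
wrist_force: [-0.7, -1.5, 2.8]
finger_gap: 0.245
```

```bash
python3 - <<'E'
from h import *
from station import status
s=status.get_state();show(s);lever(s)
E
```

```text
t 19.35 jig [ 73.7 151.9 125.9] yawrel(deg) 0.18 tilt [ 0.003 -0.    -1.   ] F [-0.67 -1.5   2.84] Fj [-0.95 -1.34] gap 0.245 q [ 0.19  0.44 -0.8   1.62  0.33  1.22 -0.47]
t 19.35 th 1.359 r 92.2 drop 15.93 Ftan -2.77 Frad -1.48 Fx -0.95
  next 0.05 dy -2.5 dz(tool) 4.4 dx -0.2
  next 0.1 dy -3.1 dz(tool) 8.8 dx -0.2
```

>>> apply_moves:
  motion:
    - [[-0.0008,0,0.004],[0,0,0]]
    - [[-0.0006,0,0.004],[0,0,0]]

```text
clock: 19.55
tcp_pos: [0.5778, 0.2366, 0.1177]
eef_rot: [0.001, 0.633, 0.774, 0.002]
wrist_force: [-7.3, -3.9, 27.9]
finger_gap: 0.247
```

```bash
python3 - <<'E'
from h import *
from station import status
s=status.get_state();show(s);lever(s)
E
```

```text
t 19.55 jig [ 74.  151.5 117.7] yawrel(deg) 0.21 tilt [ 0.003  0.002 -1.   ] F [-7.31 -3.92 27.94] Fj [-7.94 -2.42] gap 0.247 q [ 0.19  0.45 -0.79  1.63  0.34  1.21 -0.47]
t 19.55 th 1.447 r 92.6 drop 15.73 Ftan -27.34 Frad -6.25 Fx -7.94
  next 0.05 dy -3.3 dz(tool) 4.1 dx -0.5
  next 0.1 dy -4.2 dz(tool) 8.5 dx -0.5
```

>>> apply_moves:
  motion:
    - [[0,0,0.003],[0,0,0]]

```text
clock: 19.65
tcp_pos: [0.5779, 0.2366, 0.1176]
eef_rot: [0.001, 0.633, 0.774, 0.001]
wrist_force: [-10.0, -7.4, 29.7]
finger_gap: 0.248
```

```bash
python3 - <<'E'
from h import *
from station import status
s=status.get_state();show(s);lever(s)
E
```

```text
t 19.65 jig [ 74.1 151.5 117.6] yawrel(deg) 0.19 tilt [ 0.004  0.    -1.   ] F [-10.05  -7.4   29.66] Fj [-11.3  -5.3] gap 0.248 q [ 0.19  0.45 -0.79  1.63  0.34  1.21 -0.47]
t 19.65 th 1.449 r 92.6 drop 15.73 Ftan -28.62 Frad -9.39 Fx -11.30
  next 0.05 dy -3.3 dz(tool) 4.1 dx -0.6
  next 0.1 dy -4.3 dz(tool) 8.5 dx -0.6
```

>>> apply_moves:
  motion:
    - [[0,0,-0.001],[0,0,0]]
    - [[0,0,0],[0,0,0]]

```text
clock: 19.85
tcp_pos: [0.5776, 0.2365, 0.1187]
eef_rot: [0.001, 0.633, 0.774, 0.001]
wrist_force: [1.2, -0.5, 0.3]
finger_gap: 0.244
```

>>> apply_moves:
  motion:
    - [[0,0,0],[0,0,0]]
    - [[0,0,0],[0,0,0]]
    - [[0,0,0],[0,0,0]]
  claw: 0.2

```text
clock: 20.15
tcp_pos: [0.5768, 0.2371, 0.117]
eef_rot: [0.0, 0.633, 0.774, 0.001]
wrist_force: [0.4, -0.8, -0.5]
finger_gap: 0.433
```

```bash
python3 - <<'E'
from h import *
from station import status
s=status.get_state();show(s)
E
```

```text
t 20.15 jig [ 73.1 152.3 117. ] yawrel(deg) 0.2 tilt [ 0.002  0.002 -1.   ] F [ 0.4  -0.79 -0.54] Fj [ 0.24 -0.85] gap 0.433 q [ 0.19  0.45 -0.79  1.63  0.34  1.21 -0.47]
```

>>> apply_moves:
  motion:
    - [[0,0,-0.02],[0,0,0]]
    - [[0,0,-0.04],[0,0,0]]
    - [[0,0,-0.045],[0,0,0]]
    - [[0,0,-0.045],[0,0,0]]
    - [[-0.03,0,-0.04],[0,0,0]]
    - [[-0.045,0,0],[0,0,0]]
    - [[-0.045,0,0],[0,0,0]]
    - [[-0.045,0,0],[0,0,0]]
    - [[-0.045,0,0],[0,0,0]]
    - [[-0.04,0,0],[0,0,0]]
    - [[0,0,0],[0,0,0]]

```text
clock: 21.25
tcp_pos: [0.6277, -0.0113, 0.3088]
eef_rot: [-0.003, 0.629, 0.778, 0.001]
wrist_force: [-0.5, -0.5, 0.5]
finger_gap: 0.603
```

```bash
python3 - <<'E'
from h import *
from station import status,snapshot
s=status.get_state();show(s)
for n in ["scene","side","wrist"]:
    d=snapshot(n); cv2.imwrite(f"pics/{n}2.png",d["frame"][:,:,::-1]);np.savez(f"{n}2.npz",**d,**{k:s[k] for k in("tcp_pos","eef_rot")})
    f=d["frame"][:,:,::-1]
    c=f[230:370,270:450] if n=="scene" else f[225:365,185:325]
    if n!="wrist":cv2.imwrite(f"pics/{n}2z.png",cv2.resize(c,None,fx=4,fy=4,interpolation=cv2.INTER_CUBIC))
E
```

```text
t 21.25 jig [  74.5 -101.3  308.8] yawrel(deg) 0.83 tilt [-0.002  0.005 -1.   ] F [-0.48 -0.55  0.5 ] Fj [-0.58 -0.44] gap 0.603 q [ 0.54  0.33 -0.74  1.35  0.21  1.55  0.04]
```

View pics/side2z.png

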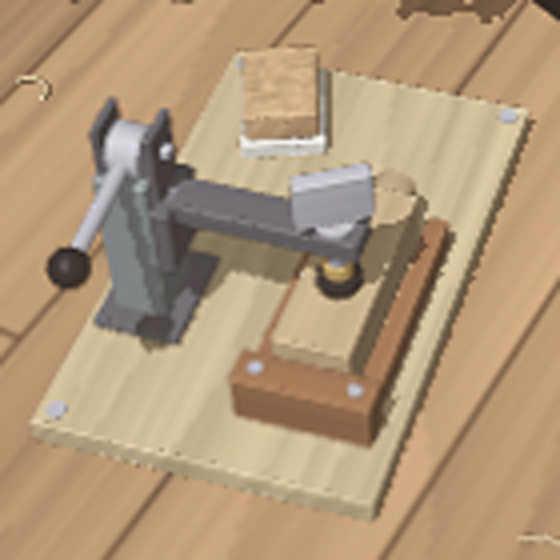

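View pics/scene2.png

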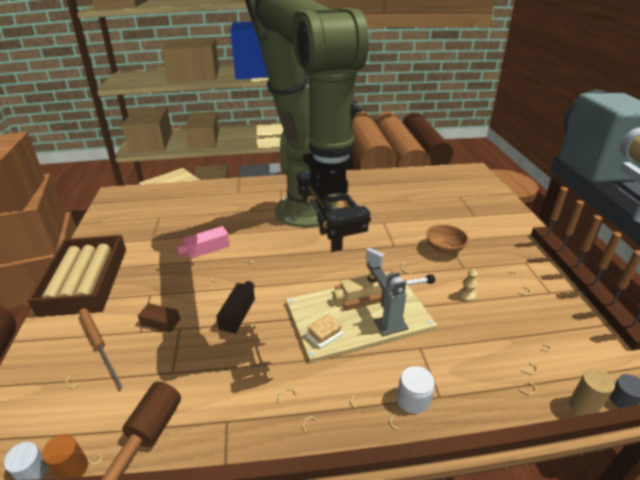

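View pics/wrist2.png

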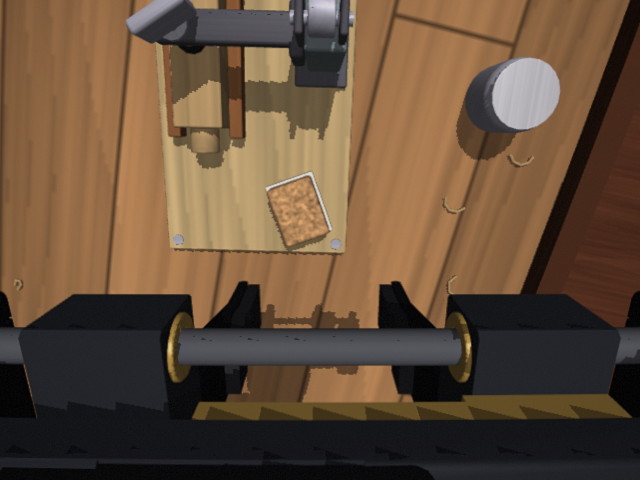

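```bash
python3 - <<'E'
from h import *
sc=dict(np.load("scene2.npz"));si=dict(np.load("side2.npz"))
x,e=tri([ray(sc,(431,280)),ray(si,(185+68.5/4-.5,225+267.5/4-.5))]);print("ball",w2j(x),e,"expect 74.5 149.7 142")
d=dict(np.load("wrist2.npz"));R,t=wristRT(d,d)
for p,z in [((206,128),.068),((205,152),.043)]: print(w2j(plane(d,p,z,R=R,t=t)))
a=cv2.absdiff(np.load("side0.npz")["frame"],si["frame"]).max(2)
print("sander diff",a[235:263,244:268].mean(),"finial",a[365:410,180:215].mean(),"offcut",a[170:196,335:375].mean())
E
```

```text
ball [ 77.45514585 149.23054474 141.6642317 ] [np.float64(0.0017283762975572531), np.float64(0.001728376297557298)] expect 74.5 149.7 142
[-38.77996853 -28.06372387  68.        ]
[-48.17229234 -52.57935588  43.        ]
sander diff 4.962797619047619 finial 4.697777777777778 offcut 15.565384615384616
```

```bash
python3 - <<'E'
from h import *
d=dict(np.load("wrist2.npz"));R,t=wristRT(d,d)
for p in [(171,247),(344,253)]: print("board corner",w2j(plane(d,p,.018,R=R,t=t)))
for p,z in [((173,137),.040),((237,138),.040)]: print("fence end exp -30",w2j(plane(d,p,z,R=R,t=t)))
a=np.load("side1.npz")["frame"];b=np.load("side2.npz")["frame"]
print(cv2.absdiff(a,b).max(2)[305:320,250:280].mean())
cv2.imwrite("pics/wz.png",cv2.resize(d["frame"][100:170,150:260,::-1],None,fx=6,fy=6,interpolation=cv2.INTER_CUBIC))
E
```

```text
board corner [-102.75903765 -165.26341805   18.        ]
board corner [ 103.1604761  -169.75003865   18.        ]
fence end exp -30 [-81.8480329  -37.66119284  40.        ]
fence end exp -30 [-14.44500911 -37.96133362  40.        ]
3.3955555555555557
```

View pics/wz.png

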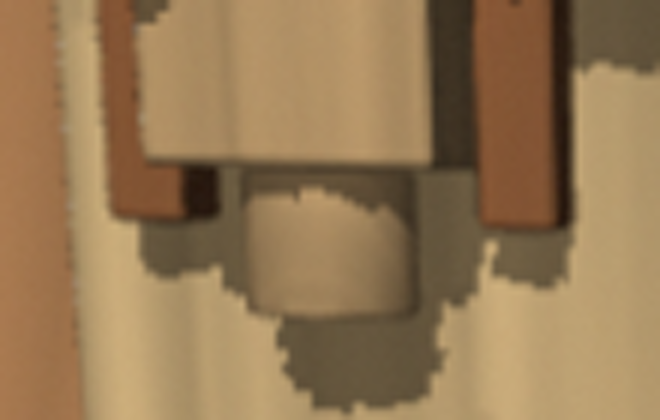

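View pics/side2.png

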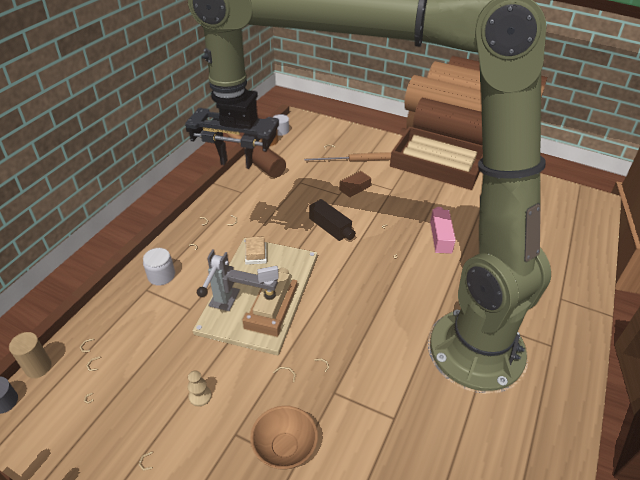

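The fence ends, at a known -30 mm, read -38 mm in this view. That is the same offset as the blank's end, which reads -28 mm against an expected -20 mm, so the blank is home. The lever is closed, with the ball measured at y 149, z 142. Handing in.

```bash
python3 - <<'E'
from station import manip,status
print(manip.close_job()); print(status.get_state()["clock"])
E
```

```text
the job is handed in; nothing more can be done
None
the job is handed in; nothing more can be done
```

The blank is home against the end stop, the clamp is reset, and the lever is closed and left clamped. The job was handed in at about 21.4 s of the 72 s allowed, with the gripper clear of everything.

- **Blank:** I pushed it about 66 mm along the jig. At the end it held against 11–12 N without moving. In the last wrist picture its end sits 10 mm inside the fence ends, which is where it should be when home.
- **Clamp as found:** The lever bit at about 2.8 mm of drop, about 0.14 rad. I stopped there at about 33 N on the foot and opened the lever again.
- **Wing nut:** I turned it counterclockwise by about 146° in one grip.
- **Second feel:** The lever began to resist at about 12.1 ± 0.3 mm of drop, roughly 0.70 rad. That puts the closed foot force at about 52 N. Working from the nut turn alone gives about 11.7–11.8 mm, or 57–59 N.
- **Lever:** I swung it right over to its stop. The last pictures put the ball 142 mm above the bench, as expected when closed.

**Checks that disagreed:**
- My lever angle read 1.449 rad at the 1.4 rad stop. The ball had slid 1–3 mm in the pads, so the second bite reading may be slightly high.
- The last wrist view was off by about 8 mm along the jig. I judged the blank against the fence ends in that picture instead.

I did not touch the sanding block, the finial or the offcut. They look unmoved in the last side picture; around the offcut the image changed, which I took to be the arm's shadow.

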